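# Final-tighten a strap clamp with the long arm of the hex key

### The arm

A 7-joint arm with a two-finger parallel gripper is mounted at the origin on the work surface. World frame = base frame: x ahead of the robot, y to its left, z up, the work surface at z = 0. Lengths are in mm, angles in rad, forces in N, time in s.
With the tool pointing down it reaches from about 425 to 950 mm from the base axis. Payload 4.7 kg.
Tool frame: the origin (TCP) lies at the very end of the fingers, on their centre line; the grasp point (between the pads) lies 19 mm behind it; x points along the fingers, y is the direction in which the jaws open and shut, and the axes are right-handed (so a half turn about x gives the same grasp; the last joint's range is limited). The gripper opens to 87 mm and grips with 3 to 60 N. Pads are 19 mm wide; open, the fingers measure 117 mm over their backs; the gripper's body (75 mm by 190 mm) begins 51 mm behind the grasp point.
Start: joints at [1.138, 0.469, -0.049, 1.532, 0.024, 1.141, -0.082], TCP at [265.265, -620.712, 222.573] pointing down, gripper open.
Joint ranges: [-2.59, 2.59], [-0.33, 1.99], [-1.39, 1.29], [0.1, 2.45], [-1.04, 4.18], [0.21, 1.99], [-2.66, 2.66]. Speed limits (rad/s): [2.57, 2.57, 3.14, 3.14, 3.14, 3.14, 3.14].

### API

Orientations are given as a rotation vector (axis times angle).
In Python, from cell import sense, camera, workorder gives the robot as it stands.
- The arm moves only by the tool drive_tool, never from a script. Its argument "plan" is a list that holds one entry, the list of rows, each a list of 7 numbers: the shift along the world's x, y, z in m, then the turn, a rotation vector about the world's x, y, z in rad, then the gripper's target within -1 to 1 (shut at 1, half-way at 0, fully open at -1). A call has 1 to 20 rows; each row shifts and turns the commanded pose from where the row before left it; what a row does not reach is not made up. A row lasts 1/12 s, in which the tool goes at most 41.7 mm and 7.16 degrees, less where a joint would pass 70% of its speed; a pose out of reach is approached as far as the arm can. A call with a gripper value outside its range is refused whole. The fingers move at their own pace and stop on an object; "newtons" is the grip in N (left out, the last holds). Time passes only in rows, so rows that do not move let the fingers close. It gives the time, the measured TCP pose, the force and the opening at its end, in the units of the state.
- sense(): the state, without advancing time (a new reading comes with each control period).
- camera(name): name is "scene" or "side" or "wrist"; returns a dict with "image" (420x560x3 uint8, red, green, blue), "camera_matrix" (3x3 intrinsics, pixels), "origin" and "rotation" of the camera in the world. Camera axes: x right, y down, z forward; pixel columns grow to the right and rows downward; lengths in mm; the calibration is good to about 2 mm. The wrist camera is an equidistant fisheye: a pixel r from the principal point sees the ray r / f radians off the axis. A picture is of the moment at which its call begins. There is no depth.
- workorder.sign_off(): hands the job in, once; it reports no verdict.
The state is a dict: "t": time; "joint_positions": joint angles; "joint_velocities": joint speeds; "joint_torque": joint torques, N m; "tcp_pos": TCP position; "ee_rot": TCP orientation; "ft_force": force on the tool from outside, world axes, zero at the start; "moment": the same for the moment, N m; "finger_gap": finger opening in mm.
Only numpy, scipy, OpenCV 4.12 (cv2) and the standard library are available. Lean on these libraries where they do the work, as an engineer would, in place of code of your own. Each camera call takes 0.05 s, during which the arm holds its last target.

### The job

The clamp screw that the big hex key is standing in has only been run down by hand. Pull the key out, turn it over so that its short end sits fully home in that screw, and, with the hand on the outer half of the long arm, pull it round clockwise until the screw comes up solid. Then take the key off and leave it lying in the shallow metal tray, without disturbing the loose plate, packing block, spare screw and small key around the fixture.

Things in the scene. Friction and masses are not known exactly. Their poses are not given: they have to be found in the camera images.
- socket (a point): Centre of the mouth of the hex socket of the loose screw, at the top of its head, 94 mm above the bench; z up, x towards one of the socket's six corners (every 60 deg); turns with the screw. Black M20 cap screw: head 30 mm across, 20 mm high; socket 17.4 mm across flats, 15 mm deep, 1.3 mm chamfer. One of two equal screws 170 mm apart: the one the key stands in. The other is tight.
- clamp_screw (a joint): Angle of the loose screw in rad; grows as it turns clockwise seen from above (tightening). Starts at 0, comes up solid against a hard stop at 1.1; play and give in the socket let the key turn some 10 deg more than the screw. Stiff: about 0.9 N m of friction, so about 9 N at 105 mm out on the key's long arm; it stays where it is left.
- key_mid (a point): Middle of the long arm of the big hex key, on its centre line. Bare steel L of hexagon bar, 17 mm across flats, 0.36 to 0.48 kg. Axes of the whole key: -z along the long arm to its end, +x along the short arm to its end, +-y the flats to grip, square to the plane of the L. The centre lines of the arms cross at z +76 mm from here; balance point at about z +20 mm, x +9 mm.
- hex_key: The big hex key; origin where the centre lines of its arms cross, axes as for key_mid. At the start its long arm stands in the loose screw, end on the socket floor (it may lean some 2 deg); the short arm sticks out level at the top, 232 mm above the bench, pointing to the robot's right to within 50 deg of -y.
- key_short_end (a point): Centre of the end face of the short arm, 55 mm from where the centre lines cross; axes as for key_mid. Seated by this end, the key fits in six directions: the long arm then points along a socket corner, drooping some 3 to 7 deg when let go, its centre line 40 mm above the screw head. Lifted by its far end it binds in the socket; taken up close to the screw it comes out freely.
- key_long_end (a point): Centre of the end face of the long arm, 152 mm from where the centre lines cross; axes as for key_mid.
- fixture: Fixed steel T-slot clamping plate 170 x 300 x 40 mm, origin under its centre, y along its long side. A U-shaped bracket 76 x 110 x 42 mm in the middle is held by two black strap clamps (tops 70 mm above the bench) from the two ends; their screws stand at x 0, y +85 and -85 mm. Nothing on it but the key is higher than the screw heads (94 mm).
- tool_tray: Shallow open sheet-metal tray 260 x 170 mm outside, walls 3 mm thick and 32 mm high, floor 3 mm, fixed on the bench to the left or right of the fixture; origin under its centre, x along its long side. A blue bin of scrap, 240 x 160 x 85 mm (scrap to about 130 mm), stands on the other side.
- gusset: Bystander: loose steel plate 110 x 70 x 6 mm.
- spare_screw: Bystander: loose cap screw like the others, 64 mm long, standing on its head on the bench.
- small_key: Bystander: small black hex key, 10 mm, 104 mm long arm, lying flat.
- step_block: Bystander: stepped steel packing block 48 x 30 x 44 mm.
Not all that is in view belongs to the job. What is shaped like the hex_key but purple is not meant.

How it is judged (in metres and radians):
On the way, in this order (a step that is already met when the one before it is completed fails the run):
1. the key turned over, its short end fully home in the loose screw, which is not yet turned (z of key_short_end in the frame of socket below -0.01 m and horizontal distance between key_short_end and socket below 0.004 m and value of joint clamp_screw below 0.2 rad), for 0.2 s.
2. the screw turning clockwise with the hand on the outer half of the long arm (z of key_short_end in the frame of socket below -0.01 m and horizontal distance between key_short_end and socket below 0.004 m and value of joint clamp_screw above 0.4 rad and velocity of joint clamp_screw above 0.02 rad/s and distance between the grasp point and key_long_end below 0.085 m).
3. the screw solid, the key's short end still in it (z of key_short_end in the frame of socket below -0.01 m and horizontal distance between key_short_end and socket below 0.004 m and value of joint clamp_screw above 1.02 rad).
At the end, for the whole second after the job is handed in: The loose screw is tight (within 0.08 rad, about 5 deg, of its stop), and the big hex key lies at rest in the tray, both ends inside the walls, its long arm on the floor (middle and long end less than 30 mm above the bench); no bystander has moved more than 50 mm (value of joint clamp_screw above 1.02 rad and x of key_mid in the frame of tool_tray between -0.13 and 0.13 m and y of key_mid in the frame of tool_tray between -0.085 and 0.085 m and x of key_short_end in the frame of tool_tray between -0.13 and 0.13 m and y of key_short_end in the frame of tool_tray between -0.085 and 0.085 m and x of key_long_end in the frame of tool_tray between -0.13 and 0.13 m and y of key_long_end in the frame of tool_tray between -0.085 and 0.085 m and z of each of key_mid, key_long_end in the frame of tool_tray below 0.03 m and linear speed of hex_key below 0.02 m/s); the robot touches nothing.
It fails at once if a bystander on the bench is moved more than 50 mm (distance of any of gusset, spare_screw, small_key, step_block from where it was at the start of the episode above 0.05 m).
It also fails if it takes over 72 s, if anything falls off the work surface, if the arm or the gripper's body presses on something with over 40 N, if the wrist force passes 120 N, or if a joint passes its speed limit or range.

## Working session

There is one attempt and no reset: what is moved stays moved. The work goes in short steps, Python scripts to look and compute and a tool call to move; the robot and the scene stay as the last step left them, time stands still between calls to the robot, and variables do not carry over. Pictures are saved under pics/ and viewed, and the job is handed in when it is done.

Besides the shell and the picture viewer there is one more tool, called after ">>>" as name(argument=value, ...), one argument or row to a line, values as JSON. drive_tool: Moves the arm, as the interface text tells. Its arguments: {"type":"object","properties":{"plan":{"type":"array"},"newtons":{"type":"number"}},"required":["plan"]}

```bash
ls; mkdir -p pics
python3 - <<'E'
from cell import sense, camera
import cv2
s=sense(); print({k:s[k] for k in ('t','tcp_pos','ee_rot','finger_gap','ft_force')})
for n in ('scene','side','wrist'):
    c=camera(n); cv2.imwrite(f'pics/{n}0.png',c['image'][:,:,::-1]); print(n,c['camera_matrix'],c['origin'],c['rotation'])
E
```

```text
pics
{'t': 0.0, 'tcp_pos': array([ 264.98276082, -620.1463977 ,  221.45819985]), 'ee_rot': array([ 1.99960855,  0.41146171, -2.00061655]), 'finger_gap': 87.44550420600817, 'ft_force': array([0.01087989, 0.36761614, 0.01675073])}
scene [[485.96925588   0.         283.30166655]
 [  0.         485.96925588 207.53746495]
 [  0.           0.           1.        ]] [1447.27612268  119.75853906 1042.41614373] [-1.62969462 -1.82310068  0.85219112]
side [[454.0570889    0.         287.87745579]
 [  0.         454.0570889  197.44729779]
 [  0.           0.           1.        ]] [-24.90130875 847.50512009 694.36671966] [-0.61085032  2.44487314 -1.40872278]
wrist [[325.1922621    0.         280.05083605]
 [  0.         325.1922621  204.47480893]
 [  0.           0.           1.        ]] [ 323.49438046 -595.19455774  383.4462869 ] [ 2.44603695 -1.61559304 -0.1980273 ]
```

View pics/scene0.png

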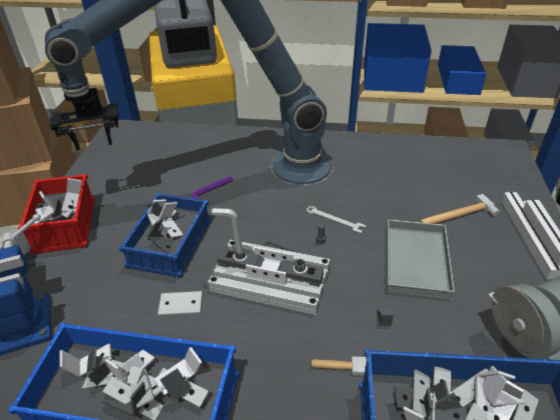

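View pics/side0.png

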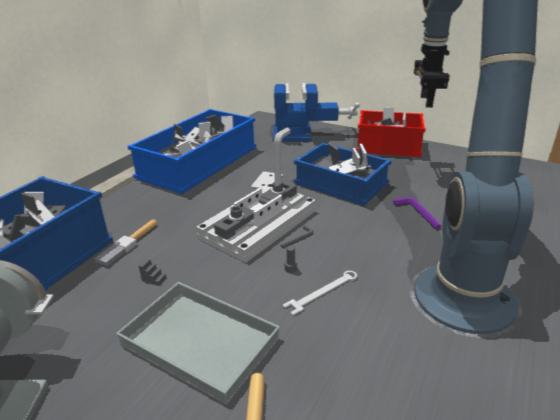

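View pics/wrist0.png

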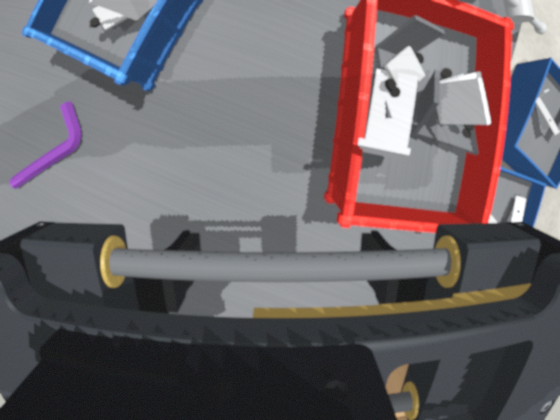

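The scene camera shows the steel L key standing in the near-right screw of the fixture, at about (215–240, 210–260). The purple L at (213,187) is not the one meant. The tray is at (418,257) and the blue scrap bin at (165,235). I'll enlarge these.

```bash
cat > h.py <<'E'
import numpy as np, cv2, json
from scipy.spatial.transform import Rotation as R
from cell import sense, camera
def cal(c): return np.array(c['camera_matrix']),np.array(c['origin']),R.from_rotvec(c['rotation']).as_matrix()
def ray(c,p,fish=False):
    K,o,M=cal(c); x=(p[0]-K[0,2])/K[0,0]; y=(p[1]-K[1,2])/K[1,1]
    if fish:
        r=np.hypot(x,y); d=np.array([x/r*np.sin(r),y/r*np.sin(r),np.cos(r)]) if r>0 else np.array([0,0,1.])
    else: d=np.array([x,y,1.])
    d=M@d; return o,d/np.linalg.norm(d)
def onz(c,p,z,fish=False):
    o,d=ray(c,p,fish); return o+d*(z-o[2])/d[2]
def tri(rs):
    A=np.zeros((3,3));b=np.zeros(3)
    for o,d in rs:
        P=np.eye(3)-np.outer(d,d);A+=P;b+=P@o
    x=np.linalg.solve(A,b); return x,[np.linalg.norm((np.eye(3)-np.outer(d,d))@(x-o)) for o,d in rs]
def proj(c,X,fish=False):
    K,o,M=cal(c); v=M.T@(np.array(X)-o)
    if fish:
        t=np.arctan2(np.hypot(v[0],v[1]),v[2]); n=np.hypot(v[0],v[1]); return np.array([K[0,0]*v[0]/n*t+K[0,2],K[1,1]*v[1]/n*t+K[1,2]])
    return np.array([K[0,0]*v[0]/v[2]+K[0,2],K[1,1]*v[1]/v[2]+K[1,2]])
def save(c,name,box=None,k=1):
    im=c['image'][:,:,::-1]
    if box: im=im[box[1]:box[3],box[0]:box[2]]
    im=cv2.resize(im,None,fx=k,fy=k,interpolation=cv2.INTER_CUBIC)
    cv2.imwrite('pics/'+name,im)
def rel(s):
    return np.round(s['tcp_pos'],1), np.round(R.from_rotvec(s['ee_rot']).as_matrix(),3).tolist()
def cams(): # static cams (saved calibration)
    import pickle; return pickle.load(open('cams.pkl','rb'))
E
python3 - <<'E'
from h import *; import pickle
a=camera('scene');b=camera('side'); pickle.dump({'scene':a,'side':b},open('cams.pkl','wb'))
save(a,'s1.png',(195,195,345,320),5); save(b,'d1.png',(185,115,335,265),4)
save(b,'d2.png',(100,270,300,410),4); save(a,'s2.png',(370,205,470,305),5)
print(rel(sense()))
E
```

```text
(array([ 265.2, -620.5,  222.1]), [[-0.0, 0.393, -0.92], [0.001, -0.92, -0.393], [-1.0, -0.001, -0.0]])
```

View pics/s1.png

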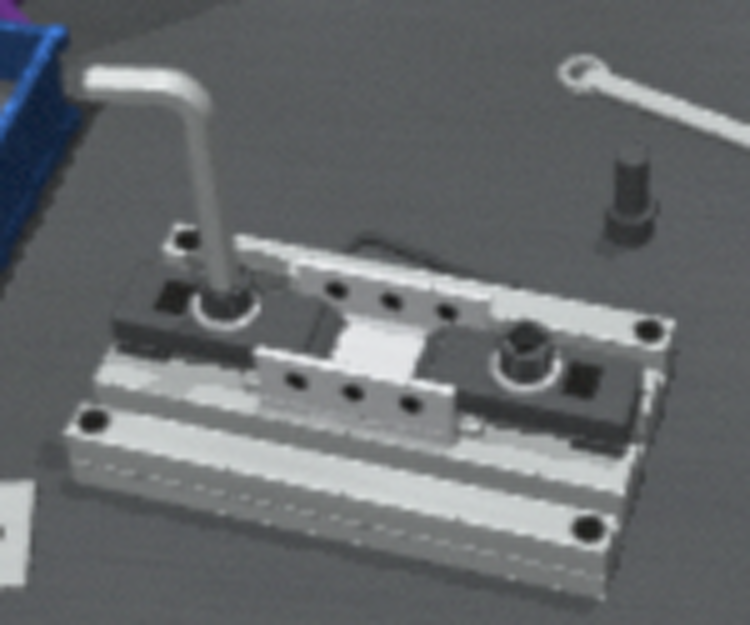

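View pics/d1.png

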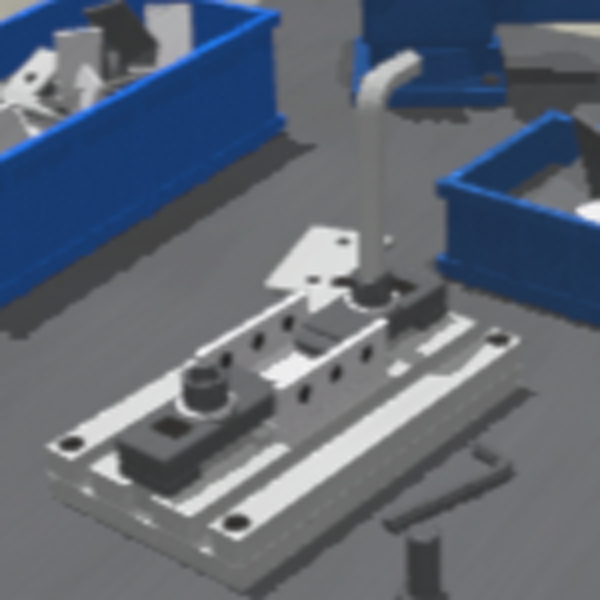

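View pics/s2.png

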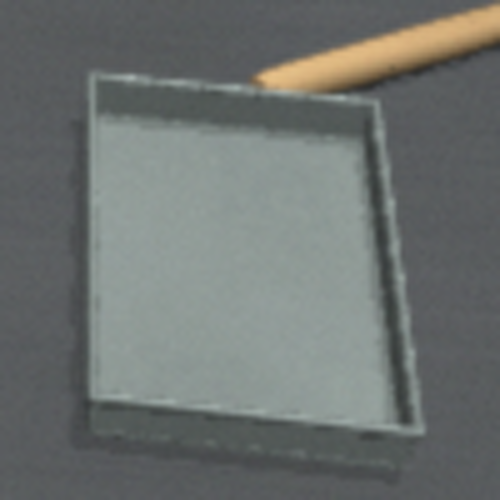

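Run:
```python
from h import *
C=cams();a=C['scene'];b=C['side']
f=lambda x,y,o,k:((x+.5)/k-.5+o[0],(y+.5)/k-.5+o[1])
S=lambda x,y:f(x,y,(195,195),5); D=lambda x,y:f(x,y,(185,115),4); T=lambda x,y:f(x,y,(370,205),5)
for n,p,q in (('end',S(86,82),D(415,61)),('corner',S(196,86),D(369,88)),('entry',S(224,288),D(373,287)),('other',S(527,333),D(208,374))):
    x,e=tri([ray(a,p),ray(b,q)]); print(n,np.round(x,1),np.round(e,1))
print('entry94',onz(a,S(224,290),94),onz(b,D(373,289),94)); print('other94',onz(a,S(527,331),94),onz(b,D(207,373),94))
print('corner232',onz(a,S(196,86),232),onz(b,D(369,88),232)); print('end232',onz(a,S(86,82),232),onz(b,D(415,61),232))
t=[onz(a,T(*p),32) for p in ((91,75),(378,102),(420,430),(92,400))]; print('tray',np.round(t,1),np.mean(t,0),[np.linalg.norm(t[i]-t[i-1]) for i in range(4)])
t=[onz(b,f(x,y,(0,0),1),32) for x,y in ((179,286),(278,325),(222,386),(121,333))]; print('trayside',np.round(t,1),np.mean(t,0),[np.linalg.norm(t[i]-t[i-1]) for i in range(4)])
fx=[onz(a,S(*p),40) for p in ((65,430),(610,550),(672,320),(175,228))]; print('fix',np.round(fx,1),np.mean(fx,0))
for n,p,z in (('bin',(209,198),85),('bin',(153,198),85),('bin',(122,250),85),('bin',(180,262),85)): print(n,onz(a,p,z))
for n,p,z in (('spare',S(633,155),64),('smallkey',S(365,240),10),('smallk',S(450,258),10),('gus',(180,303),6),('step',(384,317),30)): print(n,onz(a,p,z))
```

```text
end [ 538.1 -185.2  230.1] [1.6 1.6]
corner [ 540.1 -126.5  232.5] [0. 0.]
entry [ 538.6 -123.2   84.3] [0.2 0.2]
other [564.3  45.2  95.7] [0.7 0.7]
entry94 [ 549.088698   -120.59482073   94.        ] [ 528.13786796 -104.91831783   94.        ]
other94 [562.00455586  45.46323822  94.        ] [567.21230693  41.18929112  94.        ]
corner232 [ 539.57051775 -126.61450649  232.        ] [ 540.70884936 -127.6608368   232.        ]
end232 [ 542.24805806 -183.13927507  232.        ] [ 536.43678264 -184.16580765  232.        ]
tray [[303.  294.3  32. ]
 [310.  466.3  32. ]
 [568.5 454.6  32. ]
 [566.  283.5  32. ]] [436.86482636 374.6622252   32.        ] [np.float64(263.2169667665827), np.float64(172.14464352588516), np.float64(258.75199187045513), np.float64(171.08262902970088)]
trayside [[554.6 291.1  32. ]
 [306.1 290.   32. ]
 [321.6 456.1  32. ]
 [564.5 449.9  32. ]] [436.70153767 371.76402373  32.        ] [np.float64(159.16761241654902), np.float64(248.5250692422542), np.float64(166.88407201982275), np.float64(242.96854727891227)]
fix [[ 610.4 -200.4   40. ]
 [ 659.6   97.7   40. ]
 [ 494.6  121.7   40. ]
 [ 451.1 -172.5   40. ]] [553.92971514 -38.36841238  40.        ]
bin [ 318.55855035 -260.90501411   85.        ]
bin [ 336.24909218 -435.15516152   85.        ]
bin [ 564.72124955 -448.20021398   85.        ]
bin [ 591.80399345 -275.44062062   85.        ]
spare [386.13740507  92.38972405  64.        ]
smallkey [419.48090556 -65.02055372  10.        ]
smallk [429.28864582 -12.31092624  10.        ]
gus [ 666.67926841 -266.41610696    6.        ]
step [672.51347288 269.16680027  30.        ]
```

>>> drive_tool(
  plan=[
    [[0.02, 0.03, 0.018, 0, 0, 0, -0.4], [0.02, 0.03, 0.018, 0, 0, 0, -0.4], [0.02, 0.03, 0.018, 0, 0, 0, -0.4], [0.02, 0.03, 0.018, 0, 0, 0, -0.4], [0.02, 0.03, 0.018, 0, 0, 0, -0.4], [0.018, 0.035, 0.01, 0, 0, 0, -0.4], [0.018, 0.035, 0.01, 0, 0, 0, -0.4], [0.018, 0.035, 0.01, 0, 0, 0, -0.4]],
  ],
)

```text
t: 0.92
tcp_pos: [419.8, -363.9, 343.3]
ee_rot: [2.0, 0.408, -1.999]
ft_force: [1.0, 0.4, -0.3]
finger_gap: 61.0
```

```bash
cat >> h.py <<'E'
def log():
    import os
    s=sense(); d={k:np.array(s[k]).tolist() for k in ('t','joint_positions','tcp_pos','ee_rot','finger_gap','ft_force','moment')}
    open('log.jsonl','a').write(json.dumps(d)+'\n'); return s
E
python3 -c "
from h import *
s=log();print(s['t'],s['joint_positions'],rel(s))"
```

```text
0.9167 [ 0.78671242  0.1967301  -0.17746909  1.6429909   0.03596457  1.3044499
 -0.56400298] (array([ 419.8, -363.9,  343.3]), [[0.0, 0.393, -0.92], [-0.0, -0.92, -0.393], [-1.0, 0.001, -0.0]])
```

>>> drive_tool(
  plan=[
    [[0.006, 0.04, 0.007, 0, 0, 0, -0.4], [0.006, 0.04, 0.007, 0, 0, 0, -0.4], [0.006, 0.04, 0.007, 0, 0, 0, -0.4], [0.006, 0.04, 0.007, 0, 0, 0, -0.4], [0.006, 0.04, 0.007, 0, 0, 0, -0.4], [0.006, 0.04, 0.007, 0, 0, 0, -0.4], [0.006, 0.04, 0.007, 0, 0, 0, -0.4], [0.006, 0.04, 0.0, 0, 0, 0, -0.4], [0.006, 0.04, 0.0, 0, 0, 0, -0.4], [0.006, 0.04, 0.0, 0, 0, 0, -0.4]],
  ],
)

```text
t: 1.75
tcp_pos: [479.0, 36.2, 392.0]
ee_rot: [2.0, 0.408, -1.998]
ft_force: [1.3, 1.0, -0.5]
finger_gap: 60.5
```

```bash
cat > kin.py <<'E'
from h import *
from scipy.optimize import least_squares
LO=np.array([-2.59,-.33,-1.39,.1,-1.04,.21,-2.66]);HI=np.array([2.59,1.99,1.29,2.45,4.18,1.99,2.66])
def fk(q,p):
    h,a,b,c,e1,e2,e3=p
    rz=lambda t:R.from_euler('z',t).as_matrix(); ry=lambda t:R.from_euler('y',t).as_matrix()
    M=rz(-q[0]);x=np.array([0,0,h]);M=M@ry(q[1])@rz(-q[2]);x=x+M@[e1,0,a];M=M@ry(q[3])@rz(-q[4]);x=x+M@[e2,0,b];M=M@ry(q[5]);x=x+M@[e3,0,0];M=M@rz(-q[6]);x=x+M@[0,0,c]
    return x,M
E
python3 - <<'E'
from kin import *
s=log();print(s['t'],s['joint_positions'],rel(s))
L=[json.loads(l) for l in open('log.jsonl')]
L.append(dict(joint_positions=[1.138,.469,-.049,1.532,.024,1.141,-.082],tcp_pos=[265.265,-620.712,222.573],ee_rot=[1.99960855,0.41146171,-2.00061655]))
for l in L:
    x,M=fk(l['joint_positions'],[0]*7); print(np.round(M.T@R.from_rotvec(l['ee_rot']).as_matrix(),3).tolist())
f=lambda p:np.concatenate([fk(l['joint_positions'],p)[0]-np.array(l['tcp_pos']) for l in L]+[0.001*(p-p0)])
p0=np.array([350,400,400,250,0,0,0.]); r=least_squares(f,p0); print(np.round(r.x,1),np.round(r.fun,2))
E
```

```text
1.75 [ 0.339716    0.06487924 -0.52905763  1.69465632  0.03405139  1.39002483
 -1.36183426] (array([479. ,  36.2, 392. ]), [[0.001, 0.393, -0.92], [-0.001, -0.92, -0.393], [-1.0, 0.001, -0.001]])
[[-0.0, -1.0, -0.0], [-0.0, -0.0, -1.0], [1.0, -0.0, -0.0]]
[[-0.0, -1.0, -0.0], [-0.0, 0.0, -1.0], [1.0, -0.0, -0.0]]
[[0.002, -1.0, 0.001], [-0.0, -0.001, -1.0], [1.0, 0.002, -0.0]]
[-2568.3  1828.8   677.7 -3277.2   -83.5  2063.   -167.2] [-6.17  0.28  6.69  3.94 -1.34 -4.25 10.39  3.65 -2.45 -2.92  1.43  0.28
 -3.53 -0.08  2.06 -0.17]
```

```bash
cat > kin.py <<'E'
from h import *
from scipy.optimize import least_squares
LO=np.array([-2.59,-.33,-1.39,.1,-1.04,.21,-2.66]);HI=np.array([2.59,1.99,1.29,2.45,4.18,1.99,2.66])
T2=np.array([[0,-1,0],[0,0,-1],[1,0,0.]])
rz=lambda t:R.from_euler('z',t).as_matrix(); ry=lambda t:R.from_euler('y',t).as_matrix()
def basis(q):
    M=rz(-q[0]);B=[np.array([[0],[0],[1.]]),M[:,1:2]] # h, y off
    M=M@ry(q[1])@rz(-q[2]);B.append(M) # elbow offsets xyz
    M=M@ry(q[3])@rz(-q[4]);B.append(M)
    M=M@ry(q[5]);B.append(M[:,:2]); M=M@rz(-q[6]);B.append(M[:,2:])
    return np.hstack(B),M@T2
P0=np.array([350,0, 0,0,400, 0,0,400, 0,0,250.]);SG=np.array([60,30,60,30,60,60,30,60,60,30,60])
def load():
    L=[json.loads(l) for l in open('log.jsonl')]
    L.append(dict(joint_positions=[1.138,.469,-.049,1.532,.024,1.141,-.082],tcp_pos=[265.265,-620.712,222.573])); return L
def fit(v=False):
    L=load();A=[];b=[]
    for l in L:
        B,_=basis(l['joint_positions']);A.append(B);b.append(np.array(l['tcp_pos'])-B@P0)
    A=np.vstack(A+[np.diag(1/SG)]);b=np.concatenate(b+[np.zeros(11)])
    d=np.linalg.lstsq(A,b,rcond=None)[0]
    if v: print(np.round(P0+d,1),'res',np.round((A@d-b)[:-11],1))
    return P0+d
def ik(X,Rt,q0,p):
    def f(q):
        B,M=basis(q); return np.concatenate([(B@p-X)/100,R.from_matrix(M.T@Rt).as_rotvec()*2,(q-q0)*.02])
    return least_squares(f,np.clip(q0,LO+.01,HI-.01),bounds=(LO+.05,HI-.05))
E
python3 - <<'E'
from kin import *
p=fit(True)
L=load();q0=np.array(json.loads(open('log.jsonl').readlines()[-1])['joint_positions'])
# targets
u=np.array([-.035,-1,0]);u/=np.linalg.norm(u)  # tool dir = short arm dir
for name,ty in (('y+',1),('y-',-1)):
  for al in (90,60,45):
    a=np.radians(al);tx=np.sin(a)*u+np.cos(a)*np.array([0,0,-1.]);yy=ty*np.array([1,-.035,0]);yy/=np.linalg.norm(yy)
    Rt=np.column_stack([tx,yy,np.cross(tx,yy)])
    X=np.array([540,-124,157])+19*tx
    best=None
    for q5 in (0,1.57,.8,2.5):
     for q7 in (-2,0,2):
      qq=q0.copy();qq[4]=q5;qq[6]=q7
      r=ik(X,Rt,qq,p)
      if best is None or r.cost<best.cost: best=r
    B,M=basis(best.x);print(name,al,np.round(best.x,2),'perr',np.round(B@p-X,1),'rerr',np.round(np.degrees(R.from_matrix(M.T@Rt).magnitude()),1))
E
```

```text
[252.4 -27.3  21.6  -5.1 526.6 -40.   -5.3 429.5  -9.8  -5.3 347.1] res [ 0.2 -0.2 -0.1 -0.  -0.   0.  -0.1  0.2  0.1]
y+ 90 [-0.09  0.95 -0.36  1.89  1.33  1.94 -1.34] perr [-0. -0.  0.] rerr 0.0
y+ 60 [ 0.16  0.71 -0.6   1.94  1.22  1.6  -1.15] perr [-0. -0. -0.] rerr 0.0
y+ 45 [ 0.1   0.52 -0.39  1.97  1.01  1.25 -0.93] perr [ 0. -0.  0.] rerr 0.0
y- 90 [-0.11  0.94 -0.32  1.89  1.31  1.92  1.81] perr [ 0. -0.  0.] rerr 0.0
y- 60 [ 0.04  0.66 -0.43  1.95  1.16  1.5   2.03] perr [-0. -0.  0.] rerr 0.0
y- 45 [ 0.2   0.55 -0.52  1.96  1.05  1.3   2.18] perr [-0.  0.  0.] rerr 0.0
```

```bash
cat >> kin.py <<'E'
def frame(az,al,ty=1):
    "tool R: short-arm azimuth az deg, pitch al from down"
    u=np.array([np.cos(np.radians(az)),np.sin(np.radians(az)),0]);a=np.radians(al)
    tx=np.sin(a)*u+np.cos(a)*np.array([0,0,-1.]);yy=ty*np.array([-u[1],u[0],0]);return np.column_stack([tx,yy,np.cross(tx,yy)])
E
python3 - <<'E'
from kin import *
s=sense();R0=R.from_rotvec(s['ee_rot']).as_matrix();Rt=frame(-92,80);p=fit()
w=R.from_matrix(Rt@R0.T).as_rotvec();print(w,np.linalg.norm(w))
X=np.array([540,-124,157])-91*Rt[:,0];print(X, X-s['tcp_pos'])
q=np.array(s['joint_positions'])
for k in range(1,15):
    Rk=R.from_rotvec(w*k/14).as_matrix()@R0; Xk=s['tcp_pos']+np.array([64,0,0])*k/14
    r=ik(Xk,Rk,q,p);q=r.x;print(k,np.round(q,2),round(r.cost,4))
for z in (350,300,250,200,173):
    r=ik(np.array([543,36-(392-z)*.3,z]),Rt,q,p);q=r.x;print(z,np.round(q,2),round(r.cost,4))
E
```

```text
[-1.20612096  0.82813714  0.9339785 ] 1.7357576883223518
[543.12760584 -34.43708704 172.80198417] [  64.13507392  -70.63958882 -219.17507081]
1 [ 0.28  0.12 -0.55  1.64  0.14  1.47 -1.38] 0.0
2 [ 0.23  0.18 -0.56  1.59  0.23  1.56 -1.39] 0.0
3 [ 0.17  0.24 -0.57  1.55  0.32  1.64 -1.39] 0.0
4 [ 0.11  0.29 -0.57  1.51  0.4   1.72 -1.37] 0.0
5 [ 0.05  0.34 -0.57  1.48  0.48  1.8  -1.35] 0.0
6 [-0.    0.39 -0.57  1.46  0.56  1.87 -1.32] 0.0
7 [-0.05  0.44 -0.56  1.45  0.64  1.93 -1.28] 0.0
8 [-0.22  0.44 -0.37  1.45  0.66  1.94 -1.18] 0.0
9 [-0.36  0.46 -0.21  1.47  0.69  1.94 -1.09] 0.0
10 [-0.46  0.48 -0.09  1.49  0.74  1.94 -1.01] 0.0
11 [-0.53  0.5  -0.02  1.52  0.8   1.94 -0.94] 0.0
12 [-0.58  0.52  0.02  1.55  0.86  1.94 -0.88] 0.0
13 [-0.62  0.54  0.04  1.59  0.93  1.94 -0.83] 0.0
14 [-0.64  0.56  0.05  1.64  1.01  1.94 -0.78] 0.0
350 [-0.62  0.59  0.04  1.69  0.99  1.88 -0.86] 0.0
300 [-0.6   0.64  0.04  1.75  0.98  1.81 -0.94] 0.0
250 [-0.59  0.7   0.05  1.79  0.98  1.75 -1.01] 0.0
200 [-0.57  0.77  0.05  1.82  0.98  1.68 -1.09] 0.0
173 [-0.56  0.8   0.05  1.83  0.98  1.65 -1.12] 0.0
```

>>> drive_tool(
  plan=[
    [[0.004, 0.003, -0.01, -0.0804, 0.0552, 0.0623, -0.4], [0.004, 0.003, -0.01, -0.0804, 0.0552, 0.0623, -0.4], [0.004, 0.003, -0.01, -0.0804, 0.0552, 0.0623, -0.4], [0.004, 0.003, -0.01, -0.0804, 0.0552, 0.0623, -0.4], [0.004, 0.003, -0.01, -0.0804, 0.0552, 0.0623, -0.4], [0.004, 0.003, -0.01, -0.0804, 0.0552, 0.0623, -0.4], [0.004, 0.003, -0.01, -0.0804, 0.0552, 0.0623, -0.4], [0.004, 0.003, -0.01, -0.0804, 0.0552, 0.0623, -0.4]],
  ],
)

```text
t: 2.42
tcp_pos: [512.0, 58.8, 311.2]
ee_rot: [0.958, 0.264, -1.896]
ft_force: [-0.2, -0.5, 0.3]
finger_gap: 61.1
```

Run:
```python
from kin import *
s=log();print(np.round(s['joint_positions'],2),rel(s)); fit(True)
R0=R.from_rotvec(s['ee_rot']).as_matrix();print(R.from_matrix(frame(-92,80)@R0.T).as_rotvec())
```

```text
[-0.07  0.49 -0.61  1.59  0.65  1.85 -1.4 ] (array([512. ,  58.8, 311.2]), [[-0.231, 0.831, -0.506], [-0.661, -0.516, -0.545], [-0.714, 0.208, 0.668]])
[235.4 -27.3  20.   -2.2 550.6  -0.6  -6.5 433.7 -13.1  -6.5 314.8] res [ 0.1 -0.2  0.1  0.  -0.1 -0.1 -0.  -0.   0.   0.1  0.3  0. ]
[-0.55941972  0.38369433  0.4333107 ]
```

>>> drive_tool(
  plan=[
    [[0.004, 0, -0.014, -0.08, 0.0548, 0.0619, -0.4], [0.004, 0, -0.014, -0.08, 0.0548, 0.0619, -0.4], [0.004, 0, -0.014, -0.08, 0.0548, 0.0619, -0.4], [0.004, 0, -0.014, -0.08, 0.0548, 0.0619, -0.4], [0.005, 0, -0.014, -0.08, 0.0548, 0.0619, -0.4], [0.005, 0, -0.014, -0.08, 0.0548, 0.0619, -0.4], [0.005, 0, -0.014, -0.08, 0.0548, 0.0619, -0.4], [0, 0, -0.01, 0, 0, 0, -0.4], [0, 0, 0, 0, 0, 0, -0.4]],
  ],
)

```text
t: 3.17
tcp_pos: [541.4, 58.7, 201.0]
ee_rot: [0.14, 0.137, -1.604]
ft_force: [0.8, -0.3, -1.3]
finger_gap: 61.3
```

Run:
```python
from kin import *
s=log();print(np.round(s['joint_positions'],2),rel(s)); fit(True)
R0=R.from_rotvec(s['ee_rot']).as_matrix();print(R.from_matrix(frame(-92,80)@R0.T).as_rotvec())
w=camera('wrist');save(w,'w1.png',None,1.4);a=camera('scene');save(a,'s3.png',None,1.4)
import pickle;pickle.dump(w,open('w1.pkl','wb'))
```

```text
[-0.43  0.8  -0.32  1.72  1.    1.96 -1.19] (array([541.4,  58.7, 201. ]), [[-0.037, 0.999, -0.005], [-0.984, -0.038, -0.175], [-0.175, -0.001, 0.985]])
[239.4 -27.7   2.2 -12.7 552.3   1.6  -1.  463.7  -2.   -1.  313.5] res [ 0.  -0.2 -0.   0.1 -0.  -0.  -0.2  0.1 -0.1  0.1 -0.   0.1  0.   0.2
  0.1]
[-0.00129051 -0.00123348  0.0026144 ]
```

View pics/w1.png

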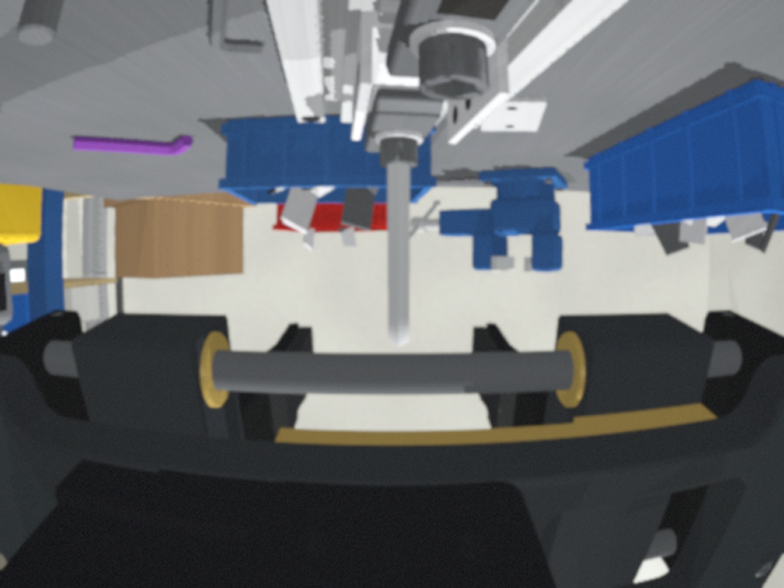

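View pics/s3.png

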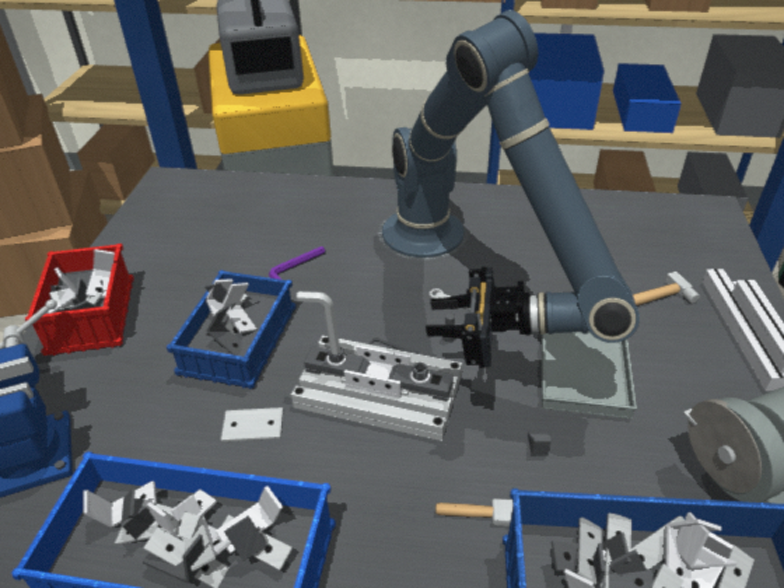

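Run:
```python
from kin import *; import pickle
w=pickle.load(open('w1.pkl','rb'))
for px in ((398.5,160),(399,200),(399,240),(399,300)):
    o,d=ray(w,(px[0]/1.4,px[1]/1.4),True); t=(-124-o[1])/d[1]; print(np.round(o+d*t,1))
print('other',onz(w,(455/1.4,68/1.4),94,True))
s=sense();Rt=R.from_rotvec(s['ee_rot']).as_matrix()
for q in ([541,-124,157],): 
    X=np.array(q)+19*Rt[:,0]; print(X-s['tcp_pos'], X-85*Rt[:,0]-s['tcp_pos'])
```

```text
[ 537.5 -124.    90.1]
[ 537.9 -124.   122. ]
[ 537.9 -124.   153.3]
[ 538.  -124.   199.9]
other [563.27213319  67.29927411  94.        ]
[  -2.4355707  -200.84122652  -50.62858668] [   0.84426609 -117.25948872  -35.51780319]
```

>>> drive_tool(
  plan=[
    [[-0.0005, -0.025, -0.0072, 0, 0, 0, -0.4], [-0.0005, -0.025, -0.0072, 0, 0, 0, -0.4], [-0.0005, -0.025, -0.0072, 0, 0, 0, -0.4], [-0.0005, -0.025, -0.0072, 0, 0, 0, -0.4], [-0.0005, -0.025, -0.0072, 0, 0, 0, -0.4], [-0.0005, -0.025, -0.0072, 0, 0, 0, -0.4], [-0.0005, -0.025, -0.0072, 0, 0, 0, -0.4], [0, -0.015, 0, 0, 0, 0, -0.4], [0, -0.01, 0, 0, 0, 0, -0.4], [0, 0, 0, 0, 0, 0, -0.4]],
  ],
)

```text
t: 4.1
tcp_pos: [538.7, -144.1, 155.0]
ee_rot: [0.147, 0.132, -1.608]
ft_force: [-0.9, -0.5, -0.1]
finger_gap: 60.9
```

Run:
```python
from kin import *
s=log();print(np.round(s['joint_positions'],2),rel(s),np.round(s['ft_force'],1)); fit(True)
w=camera('wrist');save(w,'w2.png',None,1.0);a=camera('scene');save(a,'s4.png',(190,190,340,310),5);b=camera('side');save(b,'d4.png',(210,100,360,220),5)
```

```text
[-0.19  0.78 -0.23  1.95  1.2   1.7  -1.24] (array([ 538.7, -144.1,  155. ]), [[-0.041, 0.999, -0.013], [-0.984, -0.043, -0.175], [-0.176, 0.006, 0.984]]) [-0.9 -0.5 -0.1]
[ 2.392e+02 -2.750e+01  5.000e-01 -1.370e+01  5.529e+02  1.600e+00
 -6.000e-01  4.664e+02 -8.000e-01 -6.000e-01  3.135e+02] res [-0.  -0.2 -0.   0.  -0.  -0.  -0.1  0.1  0.  -0.  -0.1 -0.1  0.   0.1
  0.1  0.1  0.1  0. ]
```

View pics/w2.png

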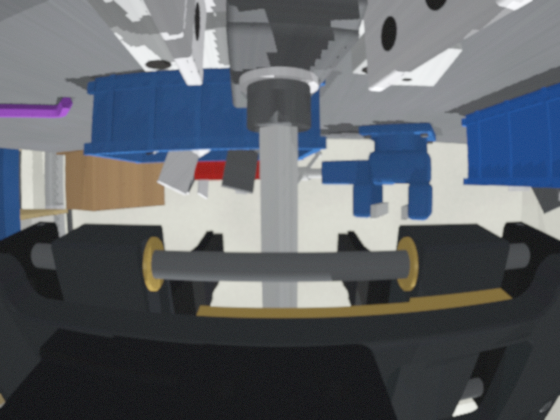

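View pics/s4.png

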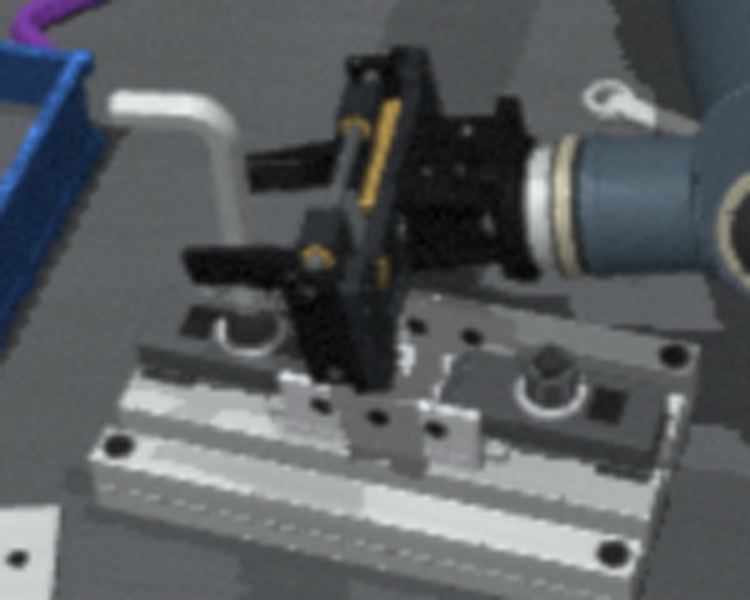

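View pics/d4.png

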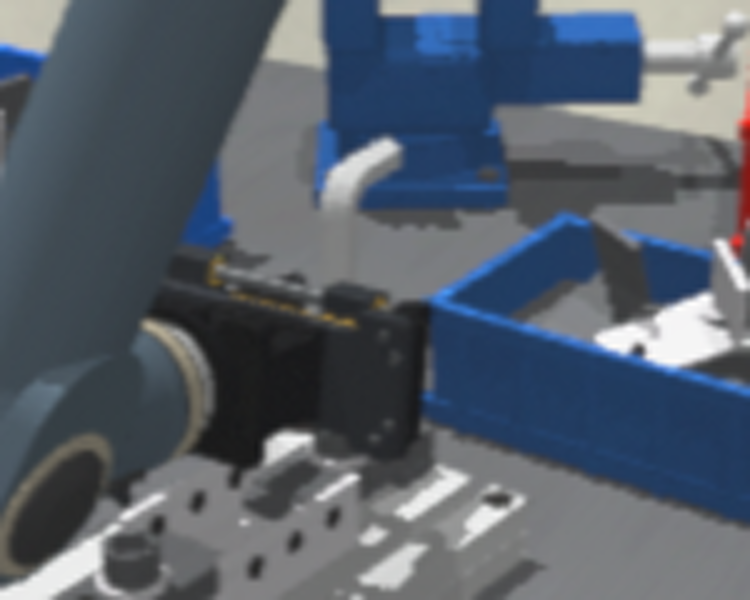

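>>> drive_tool(
  plan=[
    [[0, 0, -0.003, 0, 0, 0, -0.4], [0, 0, 0, 0, 0, 0, 1], [0, 0, 0, 0, 0, 0, 1], [0, 0, 0, 0, 0, 0, 1], [0, 0, 0, 0, 0, 0, 1], [0, 0, 0, 0, 0, 0, 1], [0, 0, 0, 0, 0, 0, 1], [0, 0, 0, 0, 0, 0, 1]],
  ],
  newtons=55,
)

```text
t: 4.92
tcp_pos: [538.8, -141.7, 150.2]
ee_rot: [0.144, 0.135, -1.604]
ft_force: [-0.3, -0.4, -0.3]
finger_gap: 22.0
```

Run:
```python
from kin import *
s=log();print(np.round(s['joint_positions'],2),rel(s),np.round(s['ft_force'],1),s['moment'],s['finger_gap'])
w=camera('wrist');save(w,'w3.png',None,1.0);a=camera('scene');save(a,'s5.png',(190,190,340,310),5)
```

```text
[-0.2   0.79 -0.23  1.95  1.2   1.7  -1.24] (array([ 538.8, -141.7,  150.2]), [[-0.037, 0.999, -0.009], [-0.984, -0.038, -0.176], [-0.176, 0.002, 0.984]]) [-0.3 -0.4 -0.3] [ 1.22621066 -0.18532158  0.0058572 ] 21.960375275729557
```

View pics/s5.png

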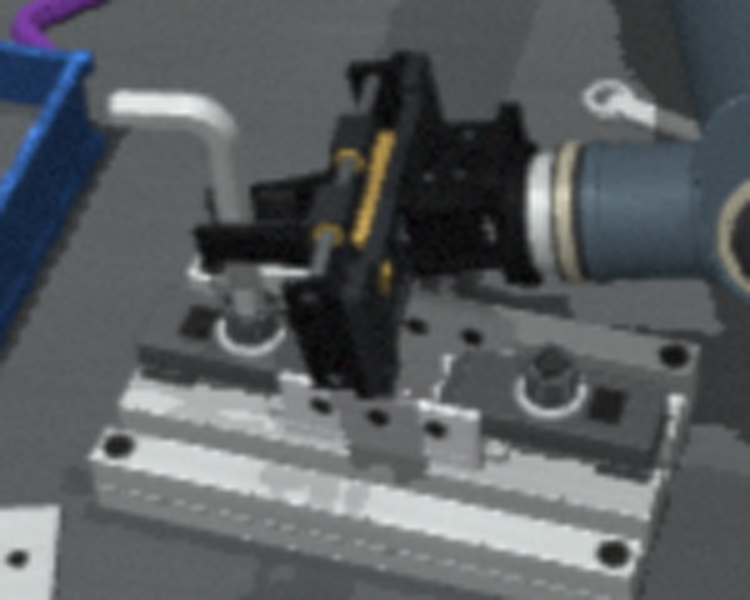

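>>> drive_tool(
  plan=[
    [[0, 0, 0, 0, 0, 0, 1], [0, 0, 0, 0, 0, 0, 1], [0, 0, 0, 0, 0, 0, 1], [0, 0, 0, 0, 0, 0, 1]],
  ],
  newtons=55,
)

```text
t: 5.35
tcp_pos: [538.7, -141.8, 150.2]
ee_rot: [0.144, 0.135, -1.604]
ft_force: [-0.8, -0.4, 0.8]
finger_gap: 16.6
```

Run:
```python
from kin import *
s=log();print(np.round(s['joint_positions'],3),rel(s),np.round(s['ft_force'],1),s['moment'],s['finger_gap'])
w=camera('wrist');save(w,'w4.png',None,1.0)
b=camera('side');save(b,'d5.png',(210,100,360,220),5);a=camera('scene');save(a,'s6.png',(190,190,340,310),5)
```

```text
[-0.196  0.788 -0.23   1.946  1.201  1.702 -1.245] (array([ 538.7, -141.8,  150.2]), [[-0.037, 0.999, -0.009], [-0.984, -0.038, -0.176], [-0.176, 0.002, 0.984]]) [-0.8 -0.4  0.8] [ 1.23685887 -0.07818107 -0.14961505] 16.621596558759542
```

View pics/w4.png

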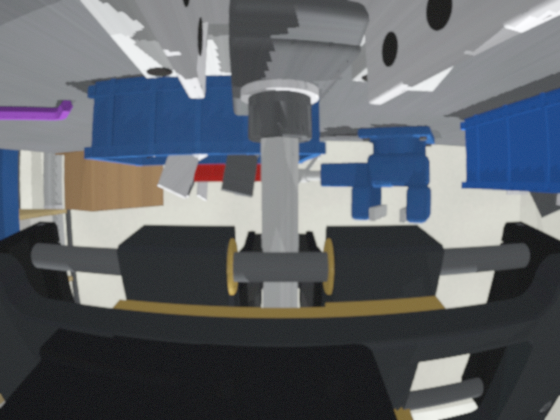

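View pics/s6.png

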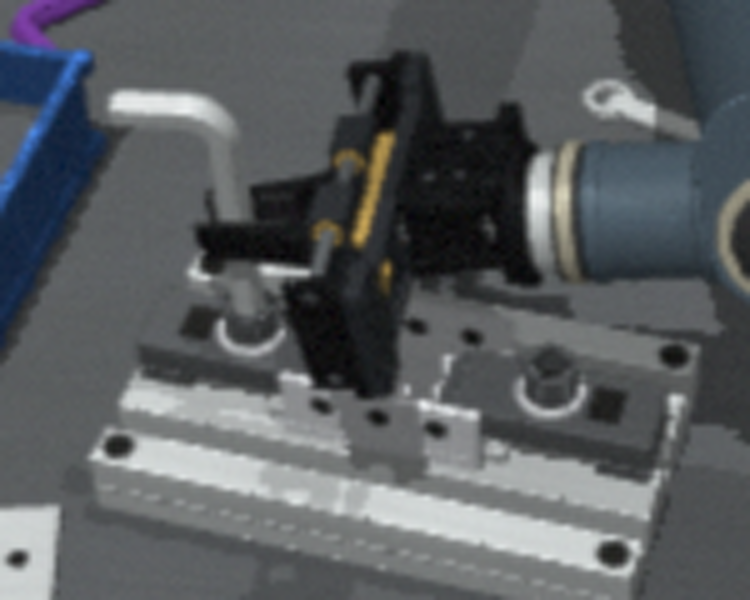

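View pics/d5.png

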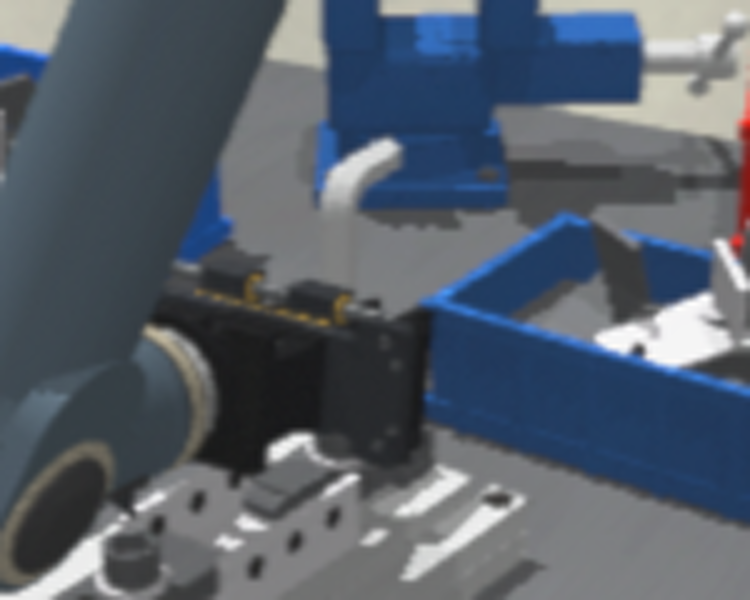

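>>> drive_tool(
  plan=[
    [[0, 0, 0.008, 0, 0, 0, 1], [0, 0, 0.015, 0, 0, 0, 1], [0, 0, 0.02, 0, 0, 0, 1], [0, 0, 0.025, 0, 0, 0, 1], [0, 0, 0.03, 0, 0, 0, 1], [0, 0, 0.012, 0, 0, 0, 1], [0, 0, 0, 0, 0, 0, 1]],
  ],
  newtons=55,
)

```text
t: 6.08
tcp_pos: [539.3, -141.4, 262.3]
ee_rot: [0.15, 0.133, -1.603]
ft_force: [-0.6, 0.2, -4.7]
finger_gap: 16.5
```

Run:
```python
from kin import *
s=log();print(np.round(s['joint_positions'],3),rel(s),np.round(s['ft_force'],1),s['moment'],s['finger_gap'])
fit(True)
b=camera('side');save(b,'d6.png',(210,60,360,220),4);a=camera('scene');save(a,'s7.png',(190,160,340,310),4)
import pickle;pickle.dump((a,b),open('l1.pkl','wb'))
```

```text
[-0.186  0.598 -0.243  1.934  1.194  1.763 -1.059] (array([ 539.3, -141.4,  262.3]), [[-0.036, 0.999, -0.014], [-0.983, -0.038, -0.178], [-0.179, 0.008, 0.984]]) [-0.6  0.2 -4.7] [ 2.14542203 -0.17293558  0.04639665] 16.47677118987715
[ 2.388e+02 -2.720e+01  3.000e-01 -1.430e+01  5.532e+02  1.100e+00
 -4.000e-01  4.666e+02 -5.000e-01 -4.000e-01  3.139e+02] res [-0.1 -0.2 -0.   0.  -0.1 -0.  -0.   0.1  0.  -0.  -0.1 -0.1 -0.   0.
  0.  -0.   0.   0.  -0.   0.   0.   0.2  0.   0.   0.1  0.1  0. ]
```

View pics/s7.png

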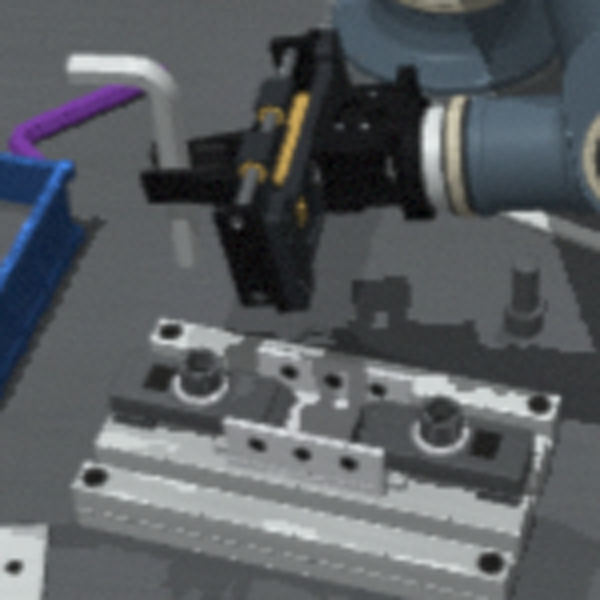

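View pics/d6.png

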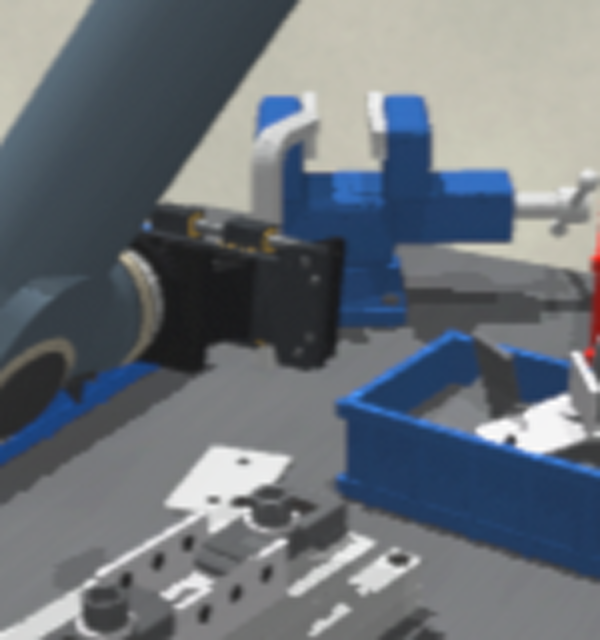

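Run:
```python
from h import *; import pickle
a,b=pickle.load(open('l1.pkl','rb'))
A=cv2.resize(a['image'][235:275,220:260,::-1],None,fx=10,fy=10,interpolation=cv2.INTER_CUBIC)
A2=cv2.resize(a['image'][245:285,280:320,::-1],None,fx=10,fy=10,interpolation=cv2.INTER_CUBIC)
B=cv2.resize(b['image'][165:205,258:298,::-1],None,fx=10,fy=10,interpolation=cv2.INTER_CUBIC)
cv2.imwrite('pics/heads.png',cv2.resize(np.hstack([A,B]),None,fx=1,fy=1))
```

```text
(no output)
```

View pics/heads.png

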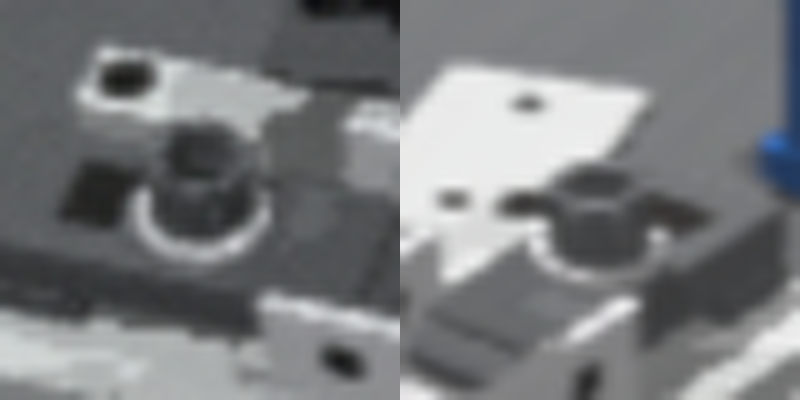

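Run:
```python
from h import *
C=cams();a=C['scene'];b=C['side']
p=(239.95,249.75);q=(277.55,183.15)
print(tri([ray(a,p),ray(b,q)]),onz(a,p,94),onz(b,q,94))
for X in ([538,-123,94],[540,-123,94],[538,-125,94]): print(X,proj(a,X),proj(b,X))
```

```text
(array([ 538.74471459, -121.22824235,   94.94117512]), [np.float64(0.447307385943448), np.float64(0.4473073859433509)]) [ 538.31040627 -121.10968238   94.        ] [ 539.67824758 -123.47863022   94.        ]
[538, -123, 94] [239.28920824 249.61703373] [277.98728987 183.35149925]
[540, -123, 94] [239.15244434 250.14027424] [277.36592399 183.19677624]
[538, -125, 94] [238.56797233 249.56222814] [278.33824447 183.05203977]
```

Run:
```python
from kin import *
s=sense();R0=R.from_rotvec(s['ee_rot']).as_matrix();p=fit();q=np.array(s['joint_positions'])
w=np.pi/2*R0[:,1];print(w/14)
for k in range(1,15):
    r=ik(s['tcp_pos']+np.array([2.3,101,-56])*k/14,R.from_rotvec(w*k/14).as_matrix()@R0,q,p);q=r.x
    if k%2==0:print(k,np.round(q,2),round(r.cost,4))
# sweep
Re=R.from_rotvec(w).as_matrix()@R0
for d in range(0,81,10):
    Rk=R.from_euler('z',-d,degrees=True).as_matrix()
    r=ik(np.array([538.8,-122,0])+Rk@np.array([2.8,81.8,116]),Rk@Re,q,p);q=r.x;print(d,np.round(q,2),round(r.cost,4))
```

```text
[ 0.11211994 -0.00422724  0.00017545]
2 [-0.13  0.52 -0.31  1.91  1.09  1.63 -0.97] 0.0
4 [-0.05  0.44 -0.36  1.89  0.97  1.5  -0.88] 0.0
6 [ 0.04  0.38 -0.4   1.87  0.82  1.36 -0.76] 0.0
8 [ 0.15  0.33 -0.43  1.85  0.65  1.23 -0.61] 0.0
10 [ 0.28  0.31 -0.47  1.84  0.45  1.12 -0.43] 0.0
12 [ 0.42  0.31 -0.52  1.84  0.23  1.04 -0.23] 0.0
14 [ 0.57  0.34 -0.58  1.84  0.01  1.   -0.03] 0.0
0 [ 0.53  0.45 -0.55  1.92  0.07  0.82 -0.06] 0.0
10 [ 0.49  0.45 -0.5   1.92  0.05  0.79 -0.21] 0.0
20 [ 0.45  0.44 -0.45  1.91  0.03  0.77 -0.36] 0.0
30 [ 0.41  0.44 -0.4   1.9   0.02  0.74 -0.51] 0.0
40 [ 0.37  0.44 -0.34  1.89  0.01  0.72 -0.67] 0.0
50 [ 0.33  0.44 -0.28  1.89 -0.    0.7  -0.83] 0.0
60 [ 0.29  0.44 -0.22  1.88 -0.01  0.68 -0.98] 0.0
70 [ 0.25  0.44 -0.16  1.88 -0.01  0.67 -1.14] 0.0
80 [ 0.2   0.43 -0.09  1.88 -0.01  0.66 -1.3 ] 0.0
```

All within joint ranges. Turning the key over now.

>>> drive_tool(
  plan=[
    [[0.0002, 0.0072, -0.002, 0.1122, -0.0042, 0, 1], [0.0002, 0.0072, -0.002, 0.1122, -0.0042, 0, 1], [0.0002, 0.0072, -0.002, 0.1122, -0.0042, 0, 1], [0.0002, 0.0072, -0.003, 0.1122, -0.0042, 0, 1], [0.0002, 0.0072, -0.003, 0.1122, -0.0042, 0, 1], [0.0002, 0.0072, -0.003, 0.1122, -0.0042, 0, 1], [0.0002, 0.0072, -0.003, 0.1122, -0.0042, 0, 1], [0.0002, 0.0072, -0.003, 0.1122, -0.0042, 0, 1], [0.0002, 0.0072, -0.003, 0.1122, -0.0042, 0, 1], [0.0002, 0.0072, -0.003, 0.1122, -0.0042, 0, 1], [0.0002, 0.0072, -0.003, 0.1122, -0.0042, 0, 1], [0.0002, 0.0072, -0.003, 0.1122, -0.0042, 0, 1], [0.0002, 0.0072, -0.003, 0.1122, -0.0042, 0, 1], [0.0002, 0.0072, -0.003, 0.1122, -0.0042, 0, 1], [0, 0, 0, 0, 0, 0, 1], [0, 0, 0, 0, 0, 0, 1]],
  ],
  newtons=58,
)

```text
t: 7.52
tcp_pos: [539.6, -43.3, 218.4]
ee_rot: [1.37, 1.32, -1.156]
ft_force: [0.4, -0.4, -3.9]
finger_gap: 16.7
```

Run:
```python
from kin import *
s=log();print(np.round(s['joint_positions'],3),rel(s),np.round(s['ft_force'],1),s['moment'],s['finger_gap'])
b=camera('side');save(b,'d7.png',(210,80,360,230),4);a=camera('scene');save(a,'s8.png',(190,160,340,310),5)
import pickle;pickle.dump((a,b),open('l2.pkl','wb'))
```

```text
[ 0.546  0.322 -0.548  1.823 -0.012  1.045 -0.018] (array([539.6, -43.3, 218.4]), [[0.0, 0.999, -0.044], [0.175, -0.043, -0.984], [-0.985, -0.007, -0.175]]) [ 0.4 -0.4 -3.9] [-0.2245831  -0.06423301  0.03583159] 16.74266669395577
```

View pics/s8.png

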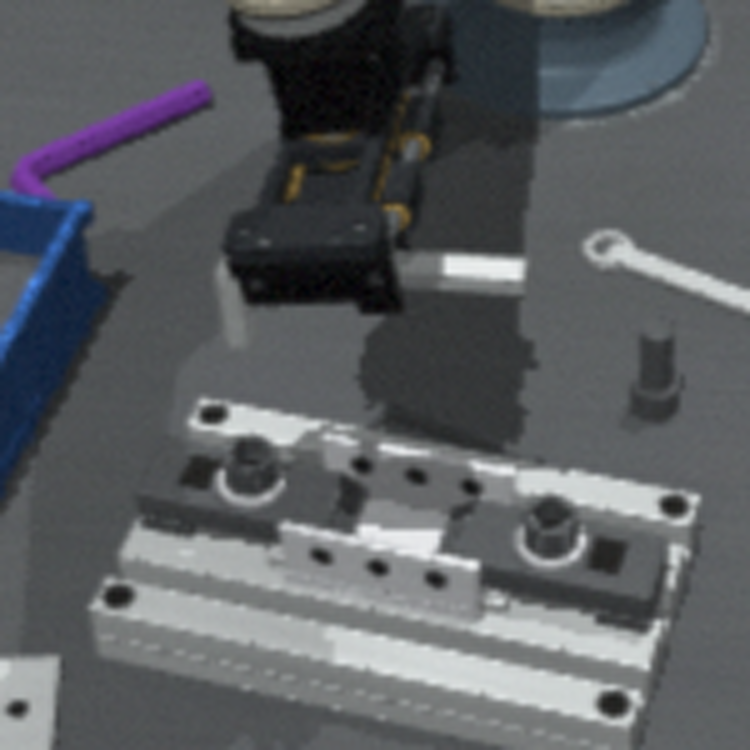

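View pics/d7.png

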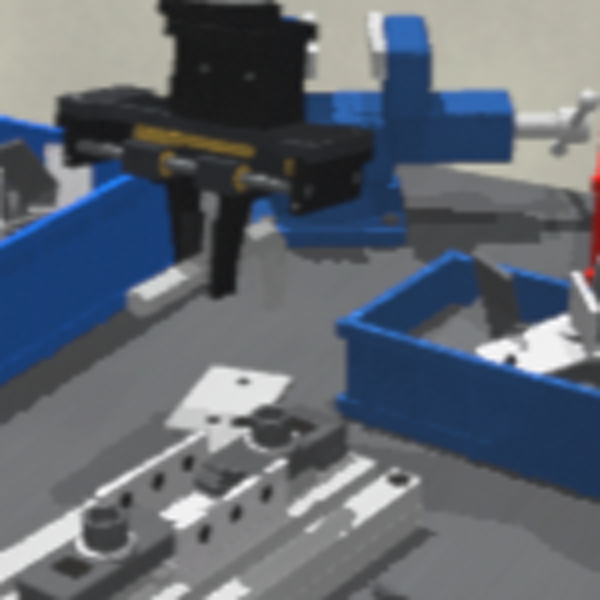

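```bash
cat >> h.py <<'E'
def pair(a,b,ba,bb,name,k=10):
    cr=lambda c,B:cv2.resize(c['image'][B[1]:B[3],B[0]:B[2],::-1],None,fx=k,fy=k,interpolation=cv2.INTER_CUBIC)
    A,B=cr(a,ba),cr(b,bb); cv2.imwrite('pics/'+name,np.hstack([A,B]))
def un(x,y,B,k=10): return ((x+.5)/k-.5+B[0],(y+.5)/k-.5+B[1])
E
python3 - <<'E'
from h import *; import pickle
a,b=pickle.load(open('l2.pkl','rb'))
pair(a,b,(230,205,260,235),(265,130,295,160),'p1.png',13)
pair(a,b,(270,200,300,230),(236,135,266,165),'p2.png',13)
E
```

```text
(no output)
```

View pics/p1.png

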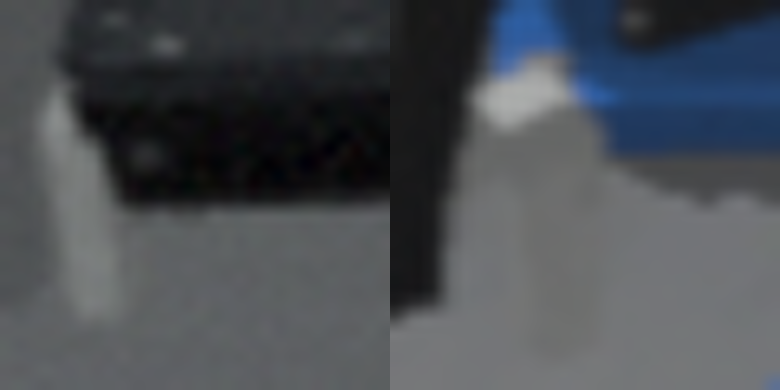

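View pics/p2.png

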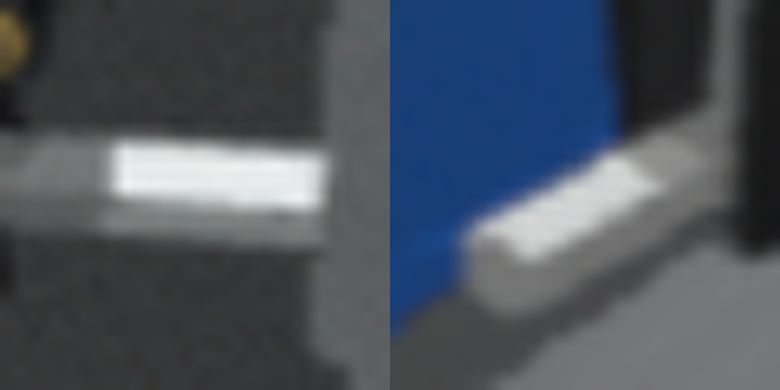

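Run:
```python
from h import *; import pickle
a,b=pickle.load(open('l2.pkl','rb'))
A1=(230,205);B1=(265,130);A2=(270,200);B2=(236,135)
e,er=tri([ray(a,un(93,297,A1,13)),ray(b,un(173,339,B1,13))]);l,lr=tri([ray(a,un(320,195,A2,13)),ray(b,un(105,272,B2,13))])
print('short',e,er,'long',l,lr, 'dist',np.linalg.norm(e-l),'exp',np.hypot(55,152))
s=sense();M=R.from_rotvec(s['ee_rot']).as_matrix();g=s['tcp_pos']-19*M[:,0];print('grasp',g)
# predicted: key axis along arm dir
d=np.array([-M[1,1]*-1*0,0,0]);
D=np.array([-M[1,1],M[0,1],0]);D/=np.linalg.norm(D);
c=g-D*78.5;print('D',D,'corner',c,'short',c-[0,0,55],'long',c+152*D)
for X in (c,c-[0,0,55],c+152*D): print(proj(a,X),proj(b,X))
print('meas px',un(93,297,A1,13),un(173,339,B1,13),un(320,195,A2,13),un(105,272,B2,13))
```

```text
short [ 537.94375507 -124.26732187  177.79949603] [np.float64(1.0276761781403672), np.float64(1.0276761781403914)] long [543.59426997  27.95615498 240.16360418] [np.float64(0.02980953008845998), np.float64(0.029809530088415)] dist 164.6001130237989 exp 161.64467204334326
grasp [540.69306858 -43.32522488 238.82639408]
D [0.03762032 0.99929211 0.        ] corner [ 537.73987324 -121.76965513  238.82639408] short [ 537.73987324 -121.76965513  183.82639408] long [543.45816231  30.12274485 238.82639408]
[235.6026815  209.42645348] [276.69347062 135.16911259]
[237.25063356 225.38001885] [277.14949604 154.21722596]
[295.03074031 214.9726508 ] [243.20678282 156.31254155]
meas px (236.69230769230768, 227.3846153846154) (277.84615384615387, 155.6153846153846) (294.15384615384613, 214.53846153846155) (243.6153846153846, 155.46153846153845)
```

>>> drive_tool(
  plan=[
    [[0.001, 0.0005, -0.014, 0, 0, 0, 1], [0, 0, -0.02, 0, 0, 0, 1], [0, 0, -0.02, 0, 0, 0, 1], [0, 0, -0.014, 0, 0, 0, 1], [0, 0, -0.008, 0, 0, 0, 1], [0, 0, 0, 0, 0, 0, 1], [0, 0, 0, 0, 0, 0, 1]],
  ],
)

```text
t: 8.2
tcp_pos: [542.8, -39.2, 145.5]
ee_rot: [1.369, 1.319, -1.145]
ft_force: [0.0, -1.2, -3.4]
finger_gap: 16.4
```

Run:
```python
from kin import *
s=log();print(np.round(s['joint_positions'],3),rel(s),np.round(s['ft_force'],1),s['moment'],s['finger_gap'])
b=camera('side');a=camera('scene')
import pickle;pickle.dump((a,b),open('l3.pkl','wb'))
pair(a,b,(225,225,255,265),(262,155,292,195),'p3.png',13)
```

```text
[ 0.516  0.407 -0.532  1.897  0.031  0.886 -0.036] (array([542.8, -39.2, 145.5]), [[0.006, 0.999, -0.037], [0.177, -0.037, -0.984], [-0.984, -0.0, -0.177]]) [ 0.  -1.2 -3.4] [-0.28996763 -0.09423584 -0.0018622 ] 16.441539916754408
```

View pics/p3.png

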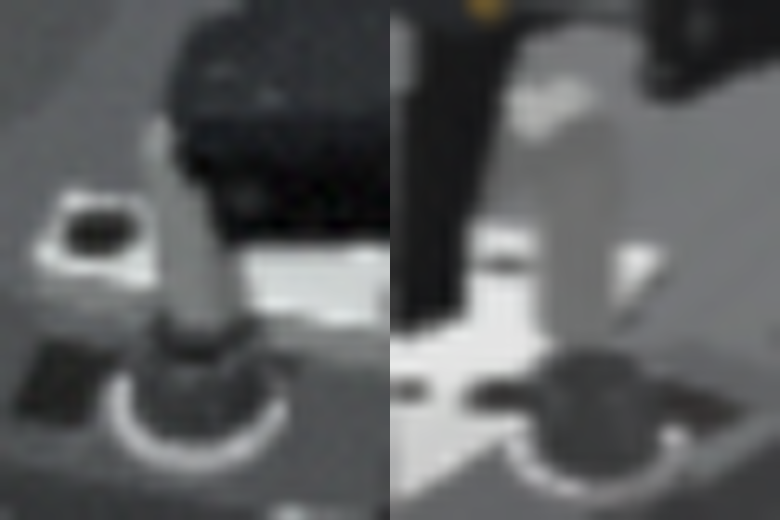

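```bash
cat > ov.py <<'E'
from h import *
def hexpts(c,D,half=8.5):
    # hex around short arm (vertical): flats normal = key y ; corners along D
    D=np.array(D)/np.linalg.norm(D);N=np.array([-D[1],D[0],0]);r=half/np.cos(np.pi/6)
    return [np.array(c)+r*(np.cos(t)*D+np.sin(t)*N) for t in np.arange(6)*np.pi/3]
def circ(c,r): return [np.array(c)+r*np.array([np.cos(t),np.sin(t),0]) for t in np.linspace(0,2*np.pi,40)]
def draw(cam,box,polys,k=13):
    im=cv2.resize(cam['image'][box[1]:box[3],box[0]:box[2],::-1],None,fx=k,fy=k,interpolation=cv2.INTER_CUBIC).copy()
    for P,col in polys:
        q=np.array([[(proj(cam,x)[0]-box[0]+.5)*k-.5,(proj(cam,x)[1]-box[1]+.5)*k-.5] for x in P]).round().astype(int)
        cv2.polylines(im,[q],True,col,1)
    return im
def overlay(a,b,ba,bb,tip,D,sock,name,k=13):
    tip=np.array(tip,float);H=hexpts(tip,D);H2=[h+np.array([0,0,35]) for h in H]
    polys=[(H,(0,0,255)),(H2,(0,0,255))]+[([x,y],(0,0,255)) for x,y in zip(H,H2)]
    s=np.array(sock,float);polys+=[(circ(s,15),(0,255,0)),(circ(s-[0,0,20],15),(0,255,0)),(hexpts(s,D,8.7),(255,255,0))]
    cv2.imwrite('pics/'+name,np.hstack([draw(a,ba,polys,k),draw(b,bb,polys,k)]))
E
python3 - <<'E'
from ov import *; import pickle
a,b=pickle.load(open('l3.pkl','rb'))
overlay(a,b,(225,225,255,265),(262,155,292,195),(539.8,-121,109),(.037,.999,0),(538.8,-122,94),'o1.png')
E
```

```text
(no output)
```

View pics/o1.png

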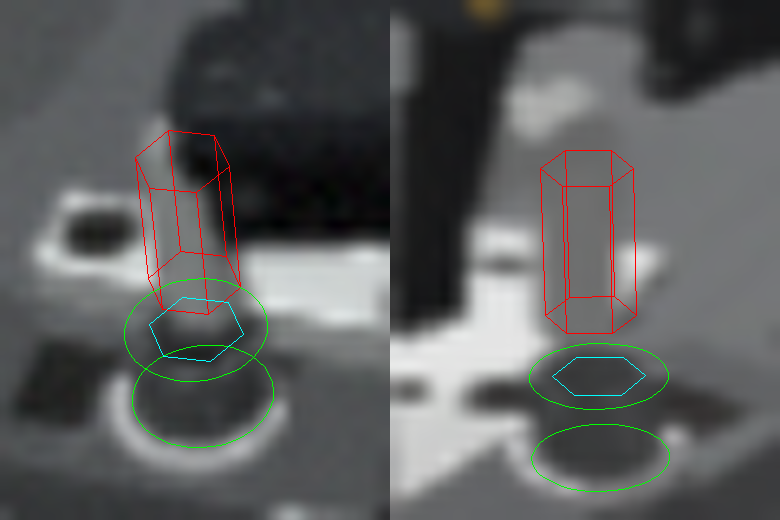

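>>> drive_tool(
  plan=[
    [[-0.002, -0.0015, 0, 0, 0, 0, 1], [0, 0, -0.004, 0, 0, 0, 1], [0, 0, -0.004, 0, 0, 0, 1], [0, 0, 0, 0, 0, 0, 1], [0, 0, 0, 0, 0, 0, 1]],
  ],
)

```text
t: 8.72
tcp_pos: [540.3, -42.0, 136.9]
ee_rot: [1.371, 1.319, -1.147]
ft_force: [-0.1, 0.4, -3.9]
finger_gap: 16.4
```

Run:
```python
from kin import *
from ov import *
s=log();print(np.round(s['joint_positions'],3),rel(s),np.round(s['ft_force'],1),s['moment'],s['finger_gap'])
b=camera('side');a=camera('scene')
import pickle;pickle.dump((a,b),open('l4.pkl','wb'))
pair(a,b,(225,225,255,265),(262,155,292,195),'p4.png',13)
```

```text
[ 0.519  0.415 -0.529  1.909  0.035  0.868 -0.034] (array([540.3, -42. , 136.9]), [[0.006, 0.999, -0.039], [0.177, -0.04, -0.983], [-0.984, -0.001, -0.177]]) [-0.1  0.4 -3.9] [-0.28453446 -0.08356924  0.01864695] 16.364631263683115
```

View pics/p4.png

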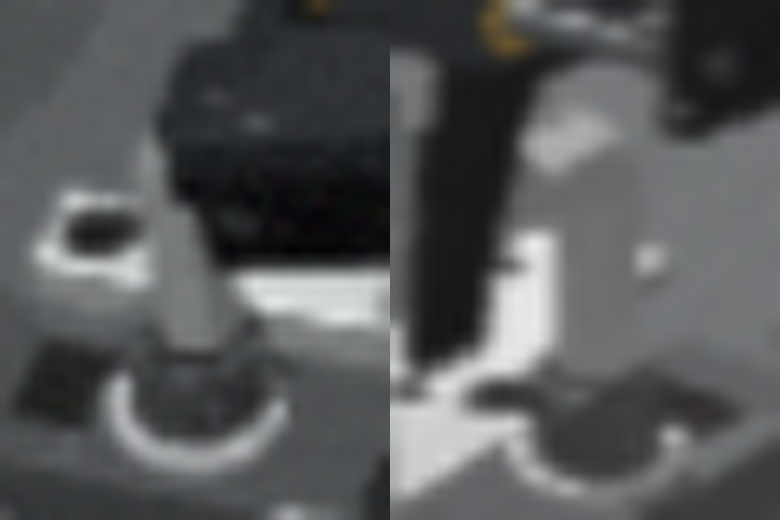

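>>> drive_tool(
  plan=[
    [[0, 0, -0.0025, 0, 0, 0, 1], [0, 0, -0.0025, 0, 0, 0, 1], [0, 0, -0.0025, 0, 0, 0, 1], [0, 0, 0, 0, 0, 0, 1]],
  ],
)

```text
t: 9.15
tcp_pos: [540.7, -42.9, 129.2]
ee_rot: [1.37, 1.317, -1.147]
ft_force: [0.8, -2.0, -3.6]
finger_gap: 16.1
```

Run:
```python
from kin import *
s=log();print(rel(s),np.round(s['ft_force'],1),s['moment'],s['finger_gap'])
b=camera('side');a=camera('scene')
pair(a,b,(225,225,255,265),(262,155,292,195),'p5.png',13)
```

```text
(array([540.7, -42.9, 129.2]), [[0.007, 0.999, -0.039], [0.176, -0.04, -0.984], [-0.984, -0.0, -0.176]]) [ 0.8 -2.  -3.6] [-1.02310554 -0.27529959  0.10837795] 16.11584438350835
```

View pics/p5.png

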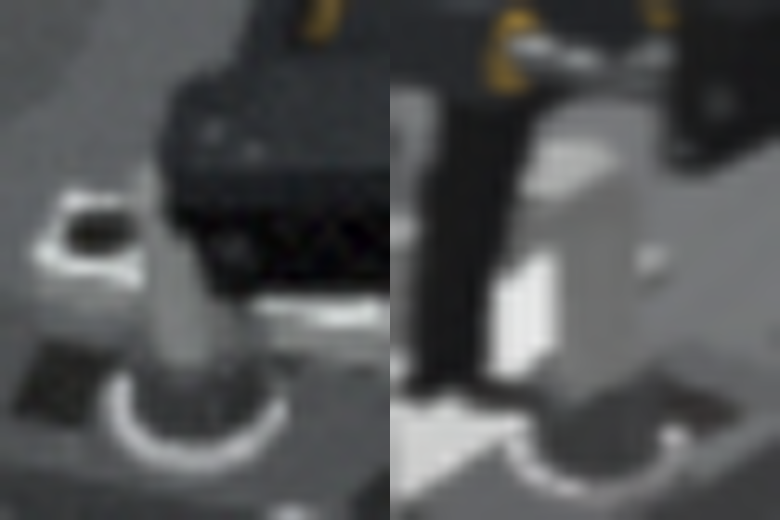

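>>> drive_tool(
  plan=[
    [[0, -0.001, -0.001, 0, 0, 0, 1], [0, 0, -0.0025, 0, 0, 0, 1], [0, 0, -0.0025, 0, 0, 0, 1], [0, 0, 0, 0, 0, 0, 1]],
  ],
)

```text
t: 9.58
tcp_pos: [540.7, -42.9, 123.3]
ee_rot: [1.371, 1.318, -1.146]
ft_force: [2.1, -2.3, -2.6]
finger_gap: 16.7
```

Run:
```python
from kin import *
s=log();print(rel(s),np.round(s['ft_force'],1),s['moment'],s['finger_gap'])
b=camera('side');a=camera('scene')
pair(a,b,(225,215,265,265),(257,145,297,195),'p6.png',10)
```

```text
(array([540.7, -42.9, 123.3]), [[0.007, 0.999, -0.038], [0.177, -0.039, -0.983], [-0.984, -0.0, -0.177]]) [ 2.1 -2.3 -2.6] [-0.9297176  -0.39527838  0.09518666] 16.68625241248126
```

View pics/p6.png

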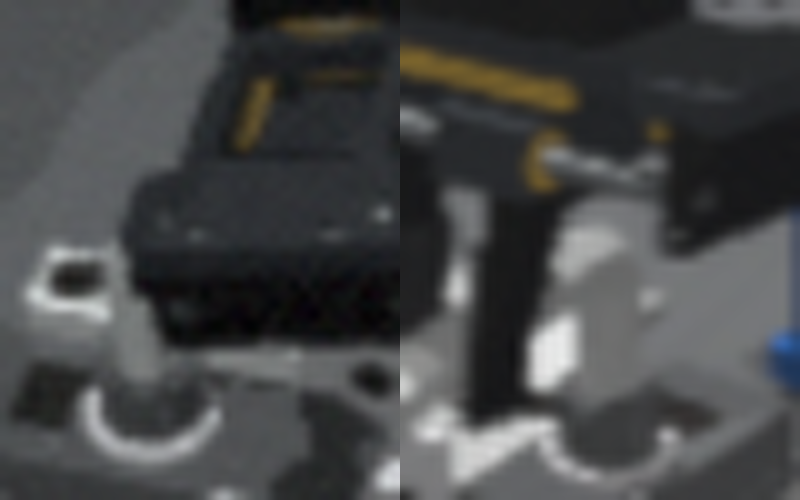

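>>> drive_tool(
  plan=[
    [[-0.0005, 0, -0.002, 0, 0, 0, 1], [0, 0, -0.002, 0, 0, 0, 1], [0, 0, -0.002, 0, 0, 0, 1], [0, 0, 0, 0, 0, 0, 1]],
  ],
)

```text
t: 10.02
tcp_pos: [540.8, -41.9, 118.3]
ee_rot: [1.371, 1.318, -1.144]
ft_force: [1.2, 0.2, 3.7]
finger_gap: 16.4
```

Run:
```python
from kin import *
s=log();print(rel(s),np.round(s['ft_force'],1),s['moment'],s['finger_gap'])
```

```text
(array([540.8, -41.9, 118.3]), [[0.008, 0.999, -0.038], [0.178, -0.039, -0.983], [-0.984, 0.001, -0.178]]) [1.2 0.2 3.7] [-0.42472739 -0.37068742  0.07622517] 16.40184486781792
```

>>> drive_tool(
  plan=[
    [[0, 0, -0.0015, 0, 0, 0, 1], [0, 0, 0, 0, 0, 0, 1], [0, 0, 0, 0, 0, 0, 1]],
  ],
)

```text
t: 10.27
tcp_pos: [541.2, -41.4, 117.4]
ee_rot: [1.372, 1.318, -1.143]
ft_force: [0.6, 2.1, 5.8]
finger_gap: 16.5
```

Run:
```python
from kin import *
from ov import *
s=log();print(rel(s),np.round(s['ft_force'],1),s['moment'],s['finger_gap'])
b=camera('side');a=camera('scene')
import pickle;pickle.dump((a,b),open('l5.pkl','wb'))
pair(a,b,(225,215,265,265),(257,145,297,195),'p7.png',10); save(a,'s9.png',(200,180,330,280),6)
```

```text
(array([541.2, -41.4, 117.4]), [[0.009, 0.999, -0.038], [0.178, -0.039, -0.983], [-0.984, 0.002, -0.179]]) [0.6 2.1 5.8] [-0.05417296 -0.3089087   0.02204755] 16.540109323963883
```

View pics/p7.png

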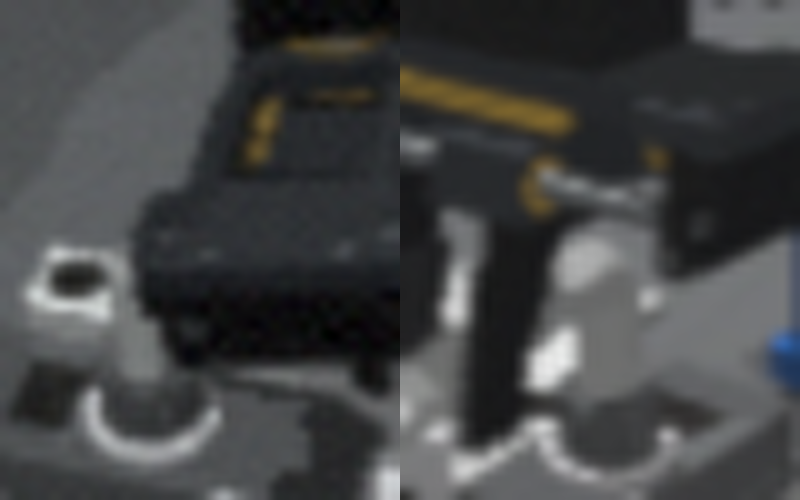

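View pics/s9.png

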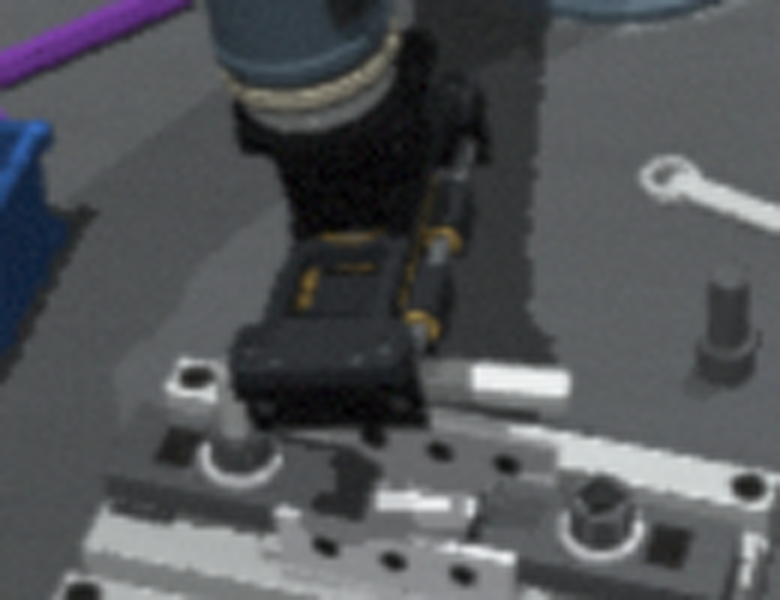

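Run:
```python
import numpy as np
r,a0=np.hypot(3.2,81.8),np.degrees(np.arctan2(81.8,3.2))
p=[r*np.array([np.cos(np.radians(a0-5*k)),np.sin(np.radians(a0-5*k))]) for k in range(18)]
for k in range(17): print(k,np.round((p[k+1]-p[k])/1000,4))
```

```text
0 [ 0.0071 -0.0006]
1 [ 0.007  -0.0012]
2 [ 0.0069 -0.0018]
3 [ 0.0067 -0.0024]
4 [ 0.0065 -0.003 ]
5 [ 0.0062 -0.0035]
6 [ 0.0059 -0.0041]
7 [ 0.0055 -0.0046]
8 [ 0.0051 -0.005 ]
9 [ 0.0046 -0.0054]
10 [ 0.0041 -0.0058]
11 [ 0.0036 -0.0062]
12 [ 0.003  -0.0065]
13 [ 0.0025 -0.0067]
14 [ 0.0019 -0.0069]
15 [ 0.0013 -0.007 ]
16 [ 0.0007 -0.0071]
```

>>> drive_tool(
  plan=[
    [[0.0071, -0.0006, 0, 0, 0, -0.0873, 1], [0.007, -0.0012, 0, 0, 0, -0.0873, 1], [0.0069, -0.0018, 0, 0, 0, -0.0873, 1], [0.0067, -0.0024, 0, 0, 0, -0.0873, 1]],
  ],
  newtons=60,
)

```text
t: 10.7
tcp_pos: [567.0, -45.9, 116.6]
ee_rot: [1.643, 1.108, -1.375]
ft_force: [-1.8, 3.9, 4.5]
finger_gap: 16.6
```

Run:
```python
from kin import *
s=log();print(rel(s),np.round(s['ft_force'],1),s['moment'],s['finger_gap'])
```

```text
(array([567. , -45.9, 116.6]), [[0.064, 0.926, -0.372], [0.166, -0.377, -0.911], [-0.984, -0.003, -0.178]]) [-1.8  3.9  4.5] [0.41821515 0.4801564  0.97320284] 16.554497292571316
```

>>> drive_tool(
  plan=[
    [[0.0065, -0.003, 0, 0, 0, -0.0873, 1], [0.0062, -0.0035, 0, 0, 0, -0.0873, 1], [0.0059, -0.0041, 0, 0, 0, -0.0873, 1], [0.0055, -0.0046, 0, 0, 0, -0.0873, 1], [0.0051, -0.005, 0, 0, 0, -0.0873, 1], [0.0046, -0.0054, 0, 0, 0, -0.0873, 1], [0.0041, -0.0058, 0, 0, 0, -0.0873, 1]],
  ],
)

```text
t: 11.28
tcp_pos: [605.9, -76.1, 116.8]
ee_rot: [2.08, 0.616, -1.738]
ft_force: [0.7, 5.4, 2.8]
finger_gap: 16.4
```

Run:
```python
from kin import *
s=log();print(rel(s),np.round(s['ft_force'],1),s['moment'],s['finger_gap'])
M=R.from_rotvec(s['ee_rot']).as_matrix();print('yaw',np.degrees(np.arctan2(M[1,1],M[0,1])))
b=camera('side');a=camera('scene')
pair(a,b,(215,205,265,265),(237,135,297,195),'p8.png',8)
```

```text
(array([605.9, -76.1, 116.8]), [[0.148, 0.542, -0.827], [0.1, -0.84, -0.533], [-0.984, -0.004, -0.179]]) [0.7 5.4 2.8] [1.03021532 0.2833504  0.98432555] 16.355391818219264
yaw -57.16552950132522
```

View pics/p8.png

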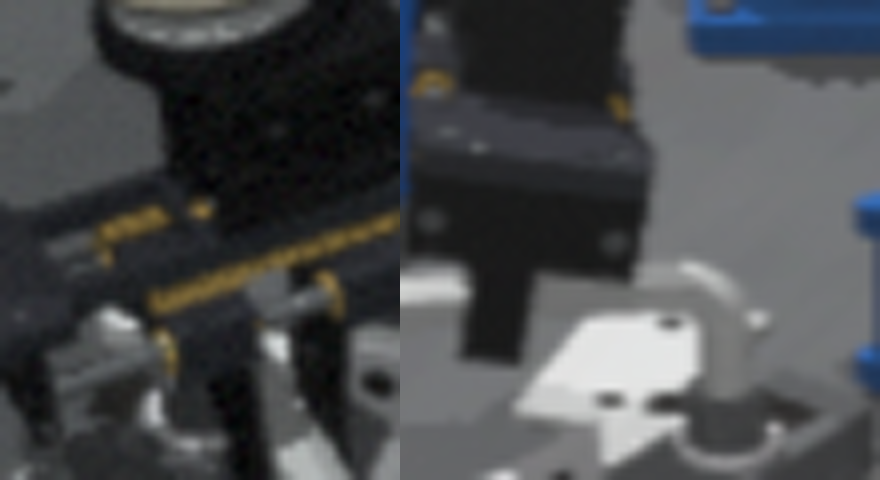

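>>> drive_tool(
  plan=[
    [[0.0036, -0.0062, 0, 0, 0, -0.0873, 1], [0.003, -0.0065, 0, 0, 0, -0.0873, 1], [0.0025, -0.0067, 0, 0, 0, -0.0873, 1]],
  ],
)

```text
t: 11.63
tcp_pos: [615.7, -95.4, 116.9]
ee_rot: [2.245, 0.357, -1.873]
ft_force: [1.8, 7.6, 3.9]
finger_gap: 16.2
```

Run:
```python
from kin import *
s=log();print(rel(s),np.round(s['ft_force'],1),s['moment'],s['finger_gap'])
M=R.from_rotvec(s['ee_rot']).as_matrix();print('yaw',np.degrees(np.arctan2(M[1,1],M[0,1])))
```

```text
(array([615.7, -95.4, 116.9]), [[0.17, 0.307, -0.936], [0.059, -0.952, -0.301], [-0.984, -0.004, -0.179]]) [1.8 7.6 3.9] [1.4749318  0.08534348 0.85583161] 16.241876394863038
yaw -72.1229562396902
```

>>> drive_tool(
  plan=[
    [[0.0013, -0.0041, 0, 0, 0, -0.0524, 1], [0.0011, -0.0041, 0, 0, 0, -0.0524, 1], [0.0, 0.0, 0, 0, 0, 0, 1]],
  ],
)

```text
t: 11.88
tcp_pos: [618.1, -103.2, 116.8]
ee_rot: [2.303, 0.247, -1.922]
ft_force: [2.2, 6.2, 3.4]
finger_gap: 16.6
```

Run:
```python
from kin import *
s=log();print(rel(s),np.round(s['ft_force'],1),s['moment'],s['finger_gap'])
M=R.from_rotvec(s['ee_rot']).as_matrix();print('yaw',np.degrees(np.arctan2(M[1,1],M[0,1])))
```

```text
(array([ 618.1, -103.2,  116.8]), [[0.174, 0.209, -0.962], [0.041, -0.978, -0.205], [-0.984, -0.004, -0.179]]) [2.2 6.2 3.4] [1.63078781 0.00616626 1.02908713] 16.635439296677838
yaw -77.94127201358121
```

>>> drive_tool(
  plan=[
    [[0.0009, -0.0042, 0, 0, 0, -0.0524, 1], [0.0007, -0.0042, 0, 0, 0, -0.0524, 1], [0.0, 0.0, 0, 0, 0, 0, 1]],
  ],
)

```text
t: 12.13
tcp_pos: [619.8, -111.0, 116.5]
ee_rot: [2.359, 0.131, -1.97]
ft_force: [2.1, 6.6, 2.7]
finger_gap: 16.5
```

Run:
```python
from kin import *
s=log();print(rel(s),np.round(s['ft_force'],1),s['moment'],s['finger_gap'])
M=R.from_rotvec(s['ee_rot']).as_matrix();print('yaw',np.degrees(np.arctan2(M[1,1],M[0,1])))
b=camera('side');a=camera('scene')
pair(a,b,(215,205,275,265),(237,135,297,195),'p9.png',6)
```

```text
(array([ 619.8, -111. ,  116.5]), [[0.177, 0.107, -0.978], [0.023, -0.994, -0.105], [-0.984, -0.004, -0.178]]) [2.1 6.6 2.7] [ 1.69103134 -0.07587983  1.13053092] 16.46261404373579
yaw -83.85407237621862
```

View pics/p9.png

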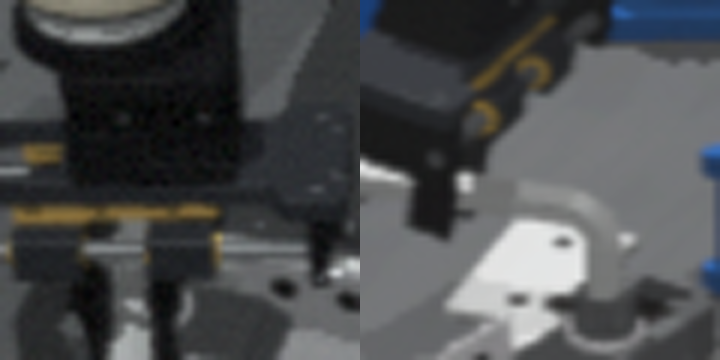

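>>> drive_tool(
  plan=[
    [[0.0005, -0.0042, 0, 0, 0, -0.0524, 1], [0.0003, -0.0043, 0, 0, 0, -0.0524, 1], [0.0, 0.0, 0, 0, 0, 0, 1]],
  ],
)

```text
t: 12.48
tcp_pos: [620.6, -118.9, 116.4]
ee_rot: [-2.41, -0.009, 2.013]
ft_force: [2.5, 8.3, 2.4]
finger_gap: 16.4
```

Run:
```python
from kin import *
s=log();print(rel(s),np.round(s['ft_force'],1),s['moment'],s['finger_gap'])
M=R.from_rotvec(s['ee_rot']).as_matrix();print('yaw',np.degrees(np.arctan2(M[1,1],M[0,1])))
w=camera('wrist');save(w,'w5.png')
```

```text
(array([ 620.6, -118.9,  116.4]), [[0.178, 0.003, -0.984], [0.005, -1.0, -0.003], [-0.984, -0.005, -0.178]]) [2.5 8.3 2.4] [ 1.99240086 -0.14262303  1.39187977] 16.445086885970344
yaw -89.80252726193027
```

View pics/w5.png

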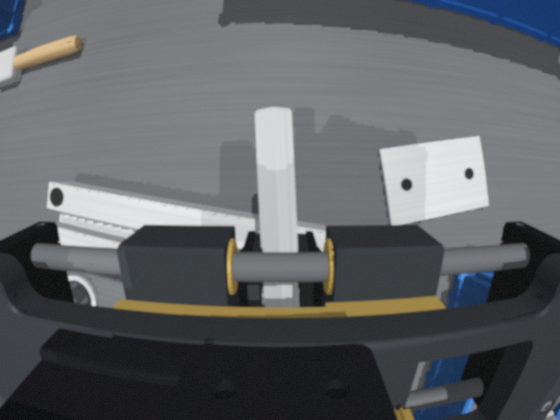

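>>> drive_tool(
  plan=[
    [[0.0001, -0.0043, 0, 0, 0, -0.0524, 1], [-0.0001, -0.0043, 0, 0, 0, -0.0524, 1], [0.0, 0.0, 0, 0, 0, 0, 1]],
  ],
)

```text
t: 12.78
tcp_pos: [620.5, -128.8, 116.3]
ee_rot: [-2.356, 0.118, 1.969]
ft_force: [2.2, 6.4, 3.1]
finger_gap: 16.9
```

Run:
```python
from kin import *
s=log();print(rel(s),np.round(s['ft_force'],1),s['moment'],s['finger_gap'])
M=R.from_rotvec(s['ee_rot']).as_matrix();print('yaw',np.degrees(np.arctan2(M[1,1],M[0,1])))
b=camera('side');a=camera('scene');save(a,'s10.png',(190,180,310,280),6);save(b,'d10.png',(220,110,320,210),6)
```

```text
(array([ 620.5, -128.8,  116.3]), [[0.177, -0.103, -0.979], [-0.015, -0.995, 0.102], [-0.984, -0.004, -0.177]]) [2.2 6.4 3.1] [1.75466935 0.06842934 0.80331458] 16.900915991597763
yaw -95.92781460435866
```

View pics/s10.png

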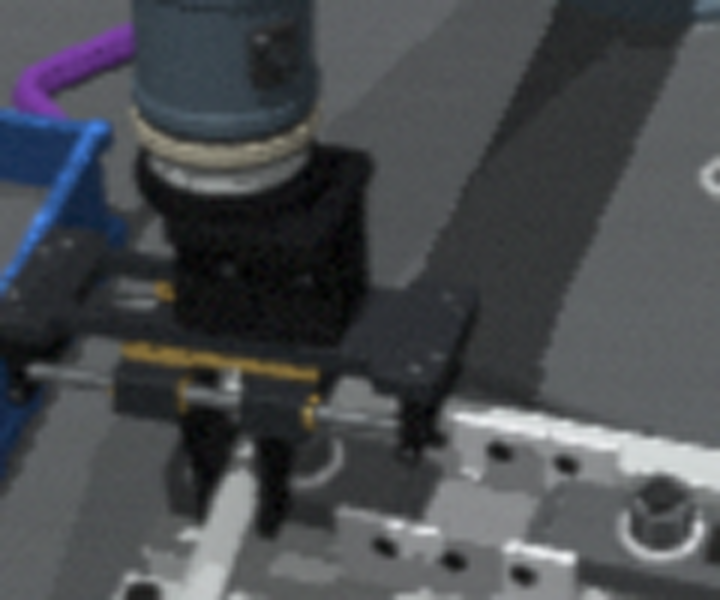

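View pics/d10.png

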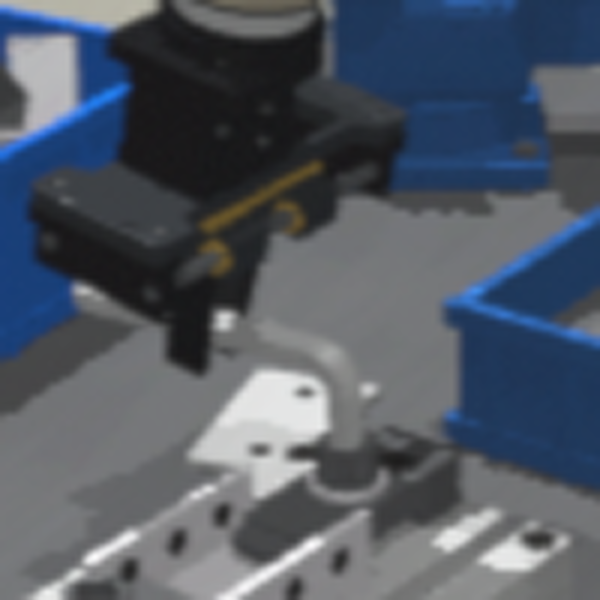

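Run:
```python
from kin import *
w=camera('wrist');save(w,'w6.png',(180,40,380,320),2.1)
import cv2
im=cv2.imread('pics/w5.png')[40:320,180:380];cv2.imwrite('pics/w56.png',np.hstack([cv2.resize(im,None,fx=2,fy=2),cv2.resize(cv2.imread('pics/w6.png'),(400,560))]))
```

```text
(no output)
```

View pics/w56.png

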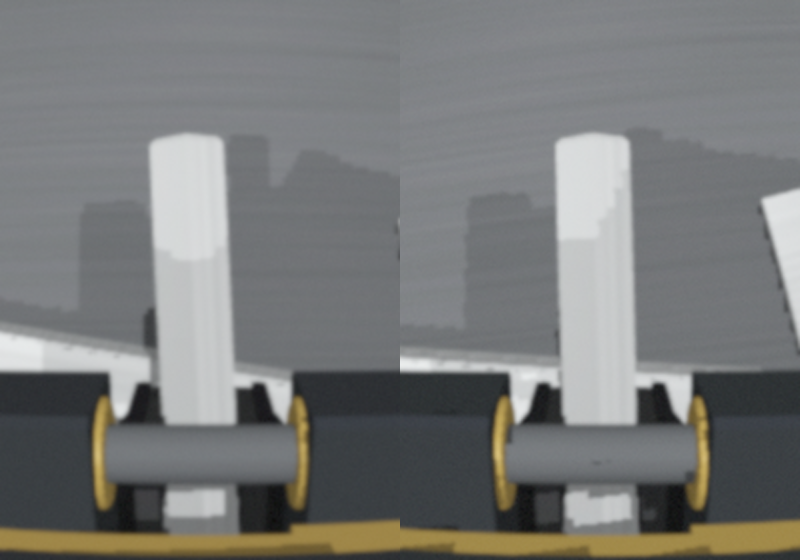

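>>> drive_tool(
  plan=[
    [[0.0001, 0.0043, 0, 0, 0, 0.0524, 1], [0.0, 0.0043, 0, 0, 0, 0.0524, 1], [0.0, 0.0, 0, 0, 0, 0, 1]],
  ],
)

```text
t: 13.18
tcp_pos: [620.3, -124.2, 116.7]
ee_rot: [-2.407, 0.005, 2.009]
ft_force: [3.2, 1.7, 2.5]
finger_gap: 16.7
```

```bash
cat >> kin.py <<'E'
def tq():
    s=log();M=R.from_rotvec(s['ee_rot']).as_matrix();r=(s['tcp_pos']-np.array([538.3,-122.8,116]))/1000;F=s['ft_force']
    print('t',round(s['t'],2),'tcp',np.round(s['tcp_pos'],1),'F',np.round(F,1),'M',np.round(s['moment'],2),'gap',round(float(s['finger_gap']),1),'yaw',round(np.degrees(np.arctan2(M[1,1],M[0,1])),1),'T',round(r[0]*F[1]-r[1]*F[0]+s['moment'][2],2)); return s
E
python3 -c "
from kin import *
tq()"
```

```text
t 13.18 tcp [ 620.3 -124.2  116.7] F [3.2 1.7 2.5] M [ 0.55 -0.04 -0.7 ] gap 16.7 yaw -90.4 T -0.55
```

Run:
```python
from kin import *
import pickle
a=camera('scene');b=camera('side');w=camera('wrist');pickle.dump((a,b,w),open('l6.pkl','wb'))
def drawl(cam,box,k,yaws,fish=False):
    im=cv2.resize(cam['image'][box[1]:box[3],box[0]:box[2],::-1],None,fx=k,fy=k,interpolation=cv2.INTER_CUBIC).copy()
    for yw,col in yaws:
        D=np.array([np.cos(np.radians(yw)),np.sin(np.radians(yw)),0]);c=np.array([538.3,-122.6,134])
        P=[c-[0,0,40],c,c+152*D]
        q=np.array([[(proj(cam,x,fish)[0]-box[0]+.5)*k,(proj(cam,x,fish)[1]-box[1]+.5)*k] for x in P]).astype(int)
        cv2.polylines(im,[q],False,col,1)
    return im
A=drawl(a,(200,205,270,295),6,[(0,(0,0,255)),(-10,(0,255,0)),(10,(255,255,0))])
B=drawl(b,(225,120,295,210),6,[(0,(0,0,255)),(-10,(0,255,0)),(10,(255,255,0))])
cv2.imwrite('pics/y1.png',np.hstack([A,B]))
```

```text
(no output)
```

View pics/y1.png

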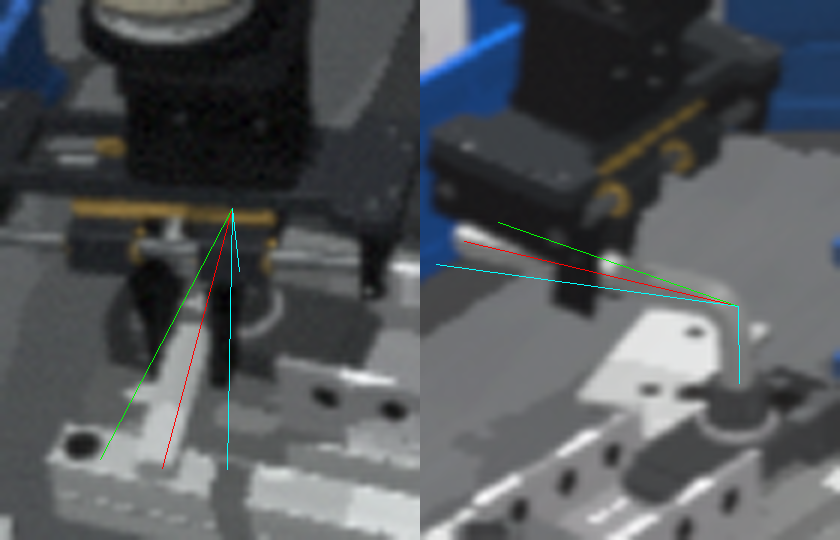

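>>> drive_tool(
  plan=[
    [[-0.0001, -0.0043, 0, 0, 0, -0.0524, 1], [-0.0001, -0.0043, 0, 0, 0, -0.0524, 1], [0.0, 0.0, 0, 0, 0, 0, 1]],
  ],
)

```text
t: 13.58
tcp_pos: [620.2, -129.3, 116.3]
ee_rot: [-2.356, 0.12, 1.969]
ft_force: [2.3, 6.7, 3.8]
finger_gap: 15.9
```

```bash
python3 -c "
from kin import *
tq()"
```

```text
t 13.58 tcp [ 620.2 -129.3  116.3] F [2.3 6.7 3.8] M [ 1.72 -0.11  0.85] gap 15.9 yaw -96.0 T 1.41
```

>>> drive_tool(
  plan=[
    [[-0.0004, -0.0043, 0, 0, 0, -0.0524, 1], [0.0, 0.0, 0, 0, 0, 0, 1]],
  ],
)

```text
t: 13.75
tcp_pos: [619.9, -133.5, 116.2]
ee_rot: [-2.328, 0.179, 1.946]
ft_force: [1.8, 5.3, 4.2]
finger_gap: 16.3
```

```bash
python3 -c "
from kin import *
tq()"
```

```text
t 13.75 tcp [ 619.9 -133.5  116.2] F [1.8 5.3 4.2] M [ 1.73 -0.05  0.86] gap 16.3 yaw -98.9 T 1.31
```

>>> drive_tool(
  plan=[
    [[-0.0006, -0.0042, 0, 0, 0, -0.0524, 1], [-0.0008, -0.0042, 0, 0, 0, -0.0524, 1], [0.0, 0.0, 0, 0, 0, 0, 1]],
  ],
)

```text
t: 14.0
tcp_pos: [617.9, -143.6, 116.1]
ee_rot: [-2.267, 0.3, 1.897]
ft_force: [1.8, 4.6, 4.3]
finger_gap: 16.6
```

```bash
python3 -c "
from kin import *
tq()
a=camera('scene');b=camera('side');save(b,'d11.png',(225,120,325,210),7)"
```

```text
t 14.0 tcp [ 617.9 -143.6  116.1] F [1.8 4.6 4.3] M [1.41 0.07 0.1 ] gap 16.6 yaw -105.2 T 0.5
```

View pics/d11.png

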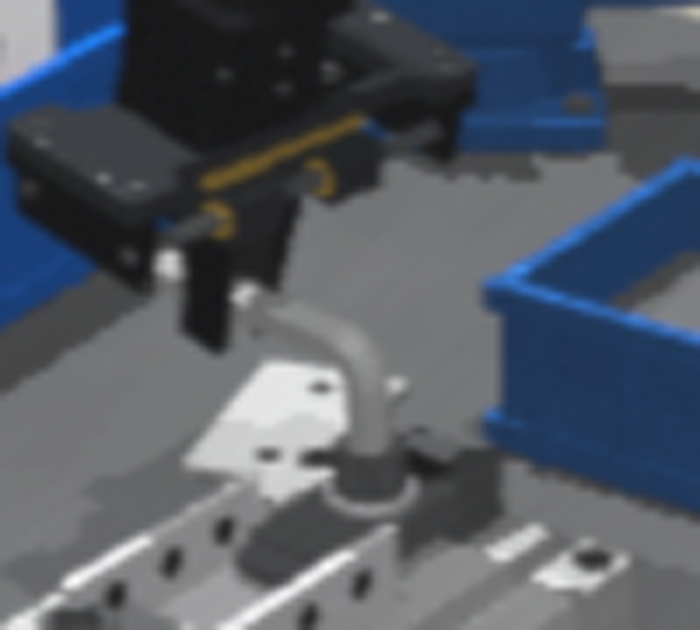

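>>> drive_tool(
  plan=[
    [[-0.0021, -0.0069, 0, 0, 0, -0.0873, 1], [-0.0027, -0.0067, 0, 0, 0, -0.0873, 1], [0.0, 0.0, 0, 0, 0, 0, 1]],
  ],
)

```text
t: 14.35
tcp_pos: [612.3, -158.6, 115.9]
ee_rot: [-2.158, 0.486, 1.807]
ft_force: [1.4, 6.1, 4.0]
finger_gap: 16.5
```

```bash
python3 -c "
from kin import *
tq()"
```

```text
t 14.35 tcp [ 612.3 -158.6  115.9] F [1.4 6.1 4. ] M [ 1.64  0.14 -0.51] gap 16.5 yaw -115.4 T -0.01
```

>>> drive_tool(
  plan=[
    [[-0.0033, -0.0064, 0, 0, 0, -0.0873, 1], [-0.0038, -0.0061, 0, 0, 0, -0.0873, 1], [0.0, 0.0, 0, 0, 0, 0, 1]],
  ],
)

```text
t: 14.6
tcp_pos: [605.3, -170.5, 115.7]
ee_rot: [-2.046, 0.651, 1.714]
ft_force: [1.6, 6.8, 3.4]
finger_gap: 16.5
```

```bash
python3 -c "
from kin import *
tq()"
```

```text
t 14.6 tcp [ 605.3 -170.5  115.7] F [1.6 6.8 3.4] M [ 2.09 -0.01 -0.25] gap 16.5 yaw -125.4 T 0.28
```

>>> drive_tool(
  plan=[
    [[-0.0026, -0.0034, 0, 0, 0, -0.0524, 1], [-0.0028, -0.0033, 0, 0, 0, -0.0524, 1], [0.0, 0.0, 0, 0, 0, 0, 1]],
  ],
)

```text
t: 14.85
tcp_pos: [600.8, -176.0, 115.8]
ee_rot: [-1.979, 0.74, 1.656]
ft_force: [2.8, 7.3, 3.3]
finger_gap: 16.5
```

```bash
python3 -c "
from kin import *
tq()"
```

```text
t 14.85 tcp [ 600.8 -176.   115.8] F [2.8 7.3 3.3] M [ 2.18 -0.23  0.19] gap 16.5 yaw -131.1 T 0.79
```

>>> drive_tool(
  plan=[
    [[-0.0029, -0.0032, 0, 0, 0, -0.0524, 1], [-0.0031, -0.003, 0, 0, 0, -0.0524, 1], [0.0, 0.0, 0, 0, 0, 0, 1]],
  ],
)

```text
t: 15.1
tcp_pos: [595.8, -181.2, 115.9]
ee_rot: [-1.91, 0.826, 1.597]
ft_force: [3.6, 8.3, 1.9]
finger_gap: 16.3
```

```bash
python3 -c "
from kin import *
tq()"
```

```text
t 15.1 tcp [ 595.8 -181.2  115.9] F [3.6 8.3 1.9] M [ 2.47 -0.65  0.75] gap 16.3 yaw -136.9 T 1.43
```

>>> drive_tool(
  plan=[
    [[-0.0033, -0.0028, 0, 0, 0, -0.0524, 1], [0.0, 0.0, 0, 0, 0, 0, 1]],
  ],
)

```text
t: 15.27
tcp_pos: [593.1, -183.8, 115.9]
ee_rot: [-1.874, 0.867, 1.566]
ft_force: [4.0, 8.0, 0.3]
finger_gap: 16.3
```

```bash
python3 -c "
from kin import *
tq()"
```

```text
t 15.27 tcp [ 593.1 -183.8  115.9] F [4.  8.  0.3] M [ 2.47 -0.82  0.97] gap 16.3 yaw -139.8 T 1.65
```

>>> drive_tool(
  plan=[
    [[-0.0034, -0.0026, 0, 0, 0, -0.0524, 1], [0.0, 0.0, 0, 0, 0, 0, 1]],
  ],
)

```text
t: 15.43
tcp_pos: [590.0, -186.4, 116.0]
ee_rot: [-1.838, 0.909, 1.534]
ft_force: [5.4, 6.9, 0.2]
finger_gap: 16.4
```

```bash
python3 -c "
from kin import *
tq()"
```

```text
t 15.43 tcp [ 590.  -186.4  116. ] F [5.4 6.9 0.2] M [ 2.44 -0.96  1.04] gap 16.4 yaw -142.8 T 1.74
```

>>> drive_tool(
  plan=[
    [[0.0034, 0.0026, 0, 0, 0, 0.0524, 1], [0.0033, 0.0028, 0, 0, 0, 0.0524, 1], [0.0, 0.0, 0, 0, 0, 0, 1]],
  ],
)

```text
t: 15.68
tcp_pos: [593.8, -183.1, 115.5]
ee_rot: [-1.905, 0.83, 1.598]
ft_force: [1.2, 6.2, 3.5]
finger_gap: 16.7
```

```bash
python3 -c "
from kin import *
tq()"
```

```text
t 15.68 tcp [ 593.8 -183.1  115.5] F [1.2 6.2 3.5] M [ 1.91  0.08 -0.21] gap 16.7 yaw -137.1 T 0.21
```

>>> drive_tool(
  plan=[
    [[0, 0, 0.002, 0, 0, 0, 1], [0, 0, 0.003, 0, 0, 0, 1], [0, 0, 0.003, 0, 0, 0, 1], [0.0, 0.0, 0, 0, 0, 0, 1]],
  ],
)

```text
t: 16.02
tcp_pos: [591.7, -181.9, 119.6]
ee_rot: [-1.901, 0.831, 1.603]
ft_force: [5.8, 4.9, -17.6]
finger_gap: 16.1
```

```bash
python3 -c "
from kin import *
tq()
a=camera('scene');b=camera('side');save(b,'d12.png',(225,120,325,210),7)"
```

```text
t 16.02 tcp [ 591.7 -181.9  119.6] F [  5.8   4.9 -17.6] M [ 1.69 -0.96 -0.02] gap 16.1 yaw -137.1 T 0.58
```

View pics/d12.png

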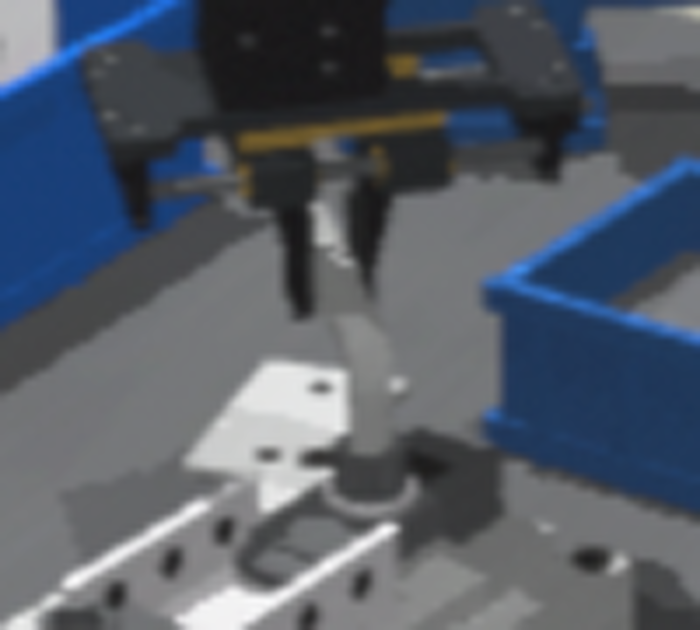

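>>> drive_tool(
  plan=[
    [[0, 0, -0.004, 0, 0, 0, 1], [0, 0, -0.003, 0, 0, 0, 1], [0, 0, 0, 0, 0, 0, 0.0], [0, 0, 0, 0, 0, 0, 0.0], [0, 0, 0, 0, 0, 0, 0.0], [0, 0, 0, 0, 0, 0, 0.0]],
  ],
)

```text
t: 16.62
tcp_pos: [593.5, -186.5, 117.0]
ee_rot: [-1.906, 0.837, 1.594]
ft_force: [-0.3, 1.0, 0.2]
finger_gap: 35.5
```

```bash
python3 -c "
from kin import *
tq()
w=camera('wrist');save(w,'w7.png')
b=camera('side');save(b,'d13.png',(225,120,325,210),7)"
```

```text
t 16.62 tcp [ 593.5 -186.5  117. ] F [-0.3  1.   0.2] M [0.28 0.15 0.02] gap 35.5 yaw -137.4 T 0.05
```

View pics/w7.png

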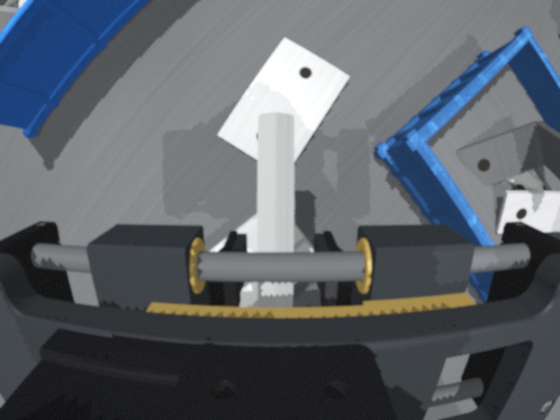

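View pics/d13.png

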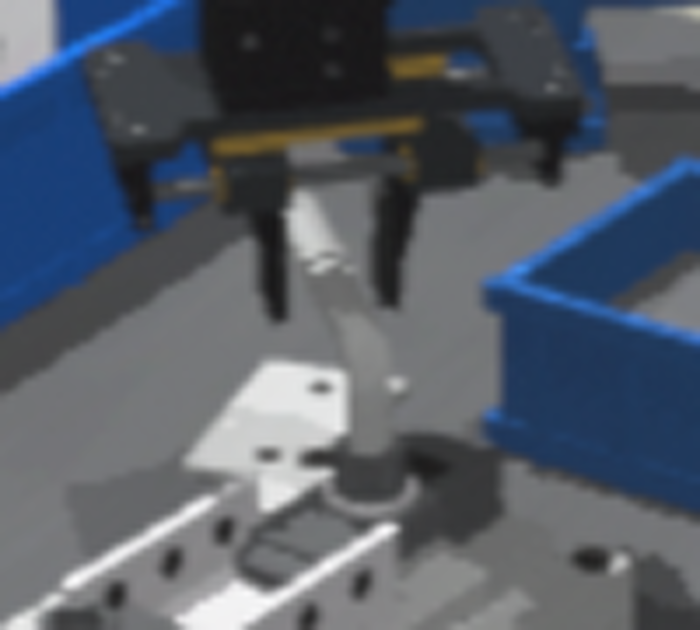

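>>> drive_tool(
  plan=[
    [[-0.008, 0.0097, 0, 0, 0, 0, 0.0], [-0.008, 0.0097, 0, 0, 0, 0, 0.0], [-0.008, 0.0097, -0.001, 0, 0, 0, 0.0], [-0.008, 0.0097, -0.001, 0, 0, 0, 0.0], [0, 0, 0, 0, 0, 0, 0.0]],
  ],
)

```text
t: 17.13
tcp_pos: [560.0, -142.9, 114.5]
ee_rot: [-1.905, 0.831, 1.598]
ft_force: [-0.1, 0.4, -0.2]
finger_gap: 43.8
```

```bash
python3 -c "
from kin import *
tq()
w=camera('wrist');save(w,'w8.png')
b=camera('side');save(b,'d14.png',(225,120,325,210),7)"
```

```text
t 17.13 tcp [ 560.  -142.9  114.5] F [-0.1  0.4 -0.2] M [0.27 0.2  0.01] gap 43.8 yaw -137.1 T 0.02
```

View pics/w8.png

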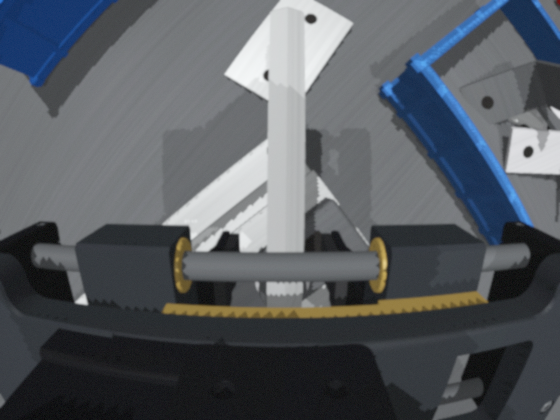

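View pics/d14.png

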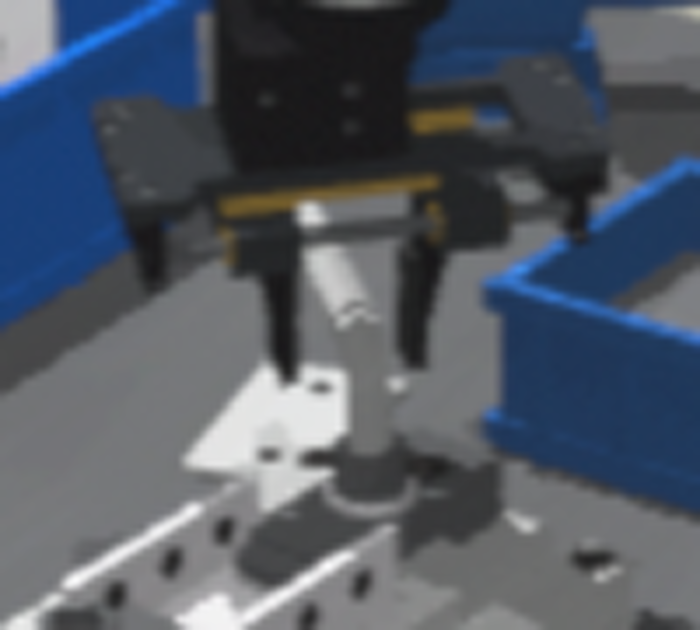

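>>> drive_tool(
  plan=[
    [[0, 0, 0, 0, 0, 0, 1], [0, 0, 0, 0, 0, 0, 1], [0, 0, 0, 0, 0, 0, 1], [0, 0, 0, 0, 0, 0, 1], [0, 0, 0, 0, 0, 0, 1], [0, 0, 0, 0, 0, 0, 1], [0, 0, 0, 0, 0, 0, 1], [0, 0, 0, 0, 0, 0, 1]],
  ],
  newtons=55,
)

```text
t: 17.9
tcp_pos: [561.9, -147.3, 115.2]
ee_rot: [-1.905, 0.837, 1.593]
ft_force: [-1.8, -2.2, 1.5]
finger_gap: 16.8
```

```bash
python3 -c "
from kin import *
tq()"
```

```text
t 17.9 tcp [ 561.9 -147.3  115.2] F [-1.8 -2.2  1.5] M [-0.39  0.49 -0.17] gap 16.8 yaw -137.4 T -0.27
```

>>> drive_tool(
  plan=[
    [[0, 0, 0.002, 0, 0, 0, 1], [0, 0, 0.003, 0, 0, 0, 1], [0, 0, 0.003, 0, 0, 0, 1], [0.0, 0.0, 0, 0, 0, 0, 1]],
  ],
)

```text
t: 18.23
tcp_pos: [559.4, -145.0, 117.8]
ee_rot: [-1.901, 0.836, 1.602]
ft_force: [6.9, -4.8, -31.8]
finger_gap: 16.4
```

```bash
python3 -c "
from kin import *
tq()"
```

```text
t 18.23 tcp [ 559.4 -145.   117.8] F [  6.9  -4.8 -31.8] M [ 0.03 -0.94  0.11] gap 16.4 yaw -137.3 T 0.16
```

>>> drive_tool(
  plan=[
    [[-0.0011, 0.0012, -0.003, -0.0256, -0.0238, 0, 1], [-0.0011, 0.0012, -0.001, -0.0256, -0.0238, 0, 1], [0.0, 0.0, 0, 0, 0, 0, 1]],
  ],
)

```text
t: 18.48
tcp_pos: [560.1, -144.8, 118.4]
ee_rot: [-1.975, 0.865, 1.533]
ft_force: [6.0, -7.6, -13.1]
finger_gap: 16.3
```

```bash
python3 -c "
from kin import *
tq()
b=camera('side');a=camera('scene');save(b,'d15.png',(225,120,325,210),7);save(a,'s15.png',(200,200,300,290),7)"
```

```text
t 18.48 tcp [ 560.1 -144.8  118.4] F [  6.   -7.6 -13.1] M [-0.68 -0.3   0.09] gap 16.3 yaw -137.3 T 0.06
```

View pics/d15.png

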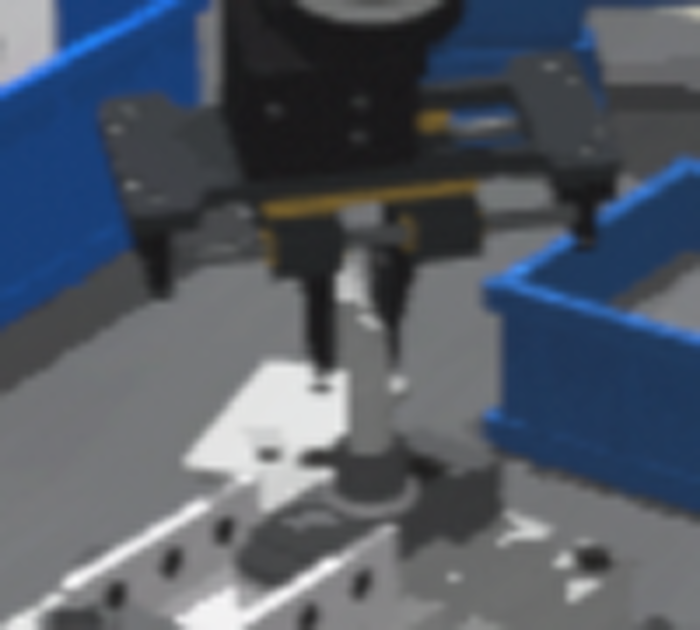

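View pics/s15.png

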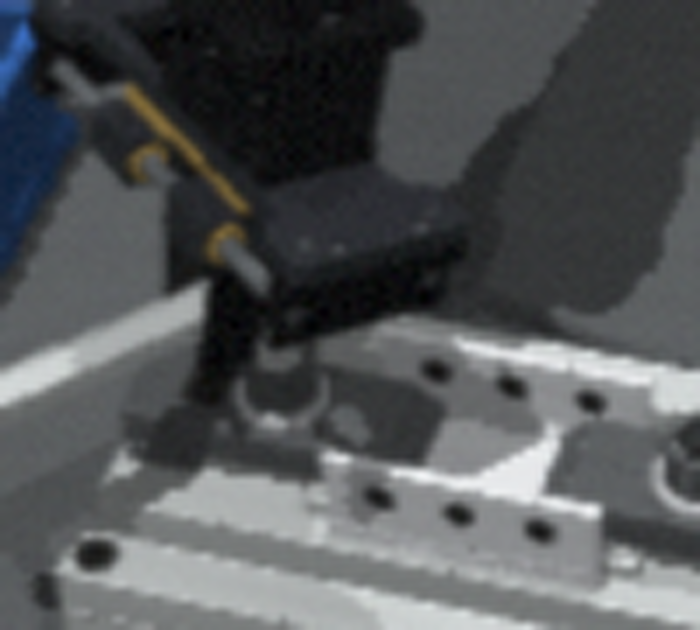

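>>> drive_tool(
  plan=[
    [[0.0014, -0.0015, 0.0, 0, 0, 0, 1], [0, 0, 0.002, 0, 0, 0, 1], [0, 0, 0.002, 0, 0, 0, 1], [0.0, 0.0, 0, 0, 0, 0, 1]],
  ],
  newtons=60,
)

```text
t: 18.92
tcp_pos: [559.4, -144.3, 119.0]
ee_rot: [-1.969, 0.864, 1.541]
ft_force: [8.6, -4.9, -30.2]
finger_gap: 16.3
```

```bash
python3 -c "
from kin import *
tq()"
```

```text
t 18.92 tcp [ 559.4 -144.3  119. ] F [  8.6  -4.9 -30.2] M [ 0.29 -0.76  0.3 ] gap 16.3 yaw -137.3 T 0.38
```

>>> drive_tool(
  plan=[
    [[0.0011, 0.0011, -0.001, 0, 0, 0.0524, 1], [0.0011, 0.001, -0.001, 0, 0, 0.0524, 1], [0.0, 0.0, 0, 0, 0, 0, 1]],
  ],
  newtons=60,
)

```text
t: 19.17
tcp_pos: [562.0, -142.4, 118.9]
ee_rot: [-2.042, 0.77, 1.597]
ft_force: [2.3, -1.6, -18.0]
finger_gap: 16.3
```

```bash
python3 -c "
from kin import *
tq()"
```

```text
t 19.17 tcp [ 562.  -142.4  118.9] F [  2.3  -1.6 -18. ] M [0.48 0.27 0.14] gap 16.3 yaw -131.3 T 0.14
```

>>> drive_tool(
  plan=[
    [[0.001, 0.0012, 0, 0, 0, 0.0524, 1], [0.0, 0.0, 0, 0, 0, 0, 1]],
  ],
)

```text
t: 19.33
tcp_pos: [562.8, -141.0, 119.1]
ee_rot: [-2.078, 0.723, 1.625]
ft_force: [2.2, -1.5, -18.9]
finger_gap: 16.4
```

```bash
python3 -c "
from kin import *
tq()"
```

```text
t 19.33 tcp [ 562.8 -141.   119.1] F [  2.2  -1.5 -18.9] M [0.54 0.45 0.12] gap 16.4 yaw -128.3 T 0.13
```

>>> drive_tool(
  plan=[
    [[0.001, 0.0012, 0, 0, 0, 0.0524, 1], [0.0, 0.0, 0, 0, 0, 0, 1]],
  ],
)

```text
t: 19.5
tcp_pos: [563.7, -139.9, 119.4]
ee_rot: [-2.113, 0.674, 1.653]
ft_force: [0.5, 0.0, -18.2]
finger_gap: 16.3
```

```bash
python3 -c "
from kin import *
tq()"
```

```text
t 19.5 tcp [ 563.7 -139.9  119.4] F [  0.5   0.  -18.2] M [0.76 0.71 0.09] gap 16.3 yaw -125.4 T 0.1
```

```bash
python3 -c "
from kin import *
b=camera('side');a=camera('scene');w=camera('wrist');pair(a,b,(225,205,275,265),(245,135,295,195),'p15.png',8);save(w,'w9.png')"
```

```text
(no output)
```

View pics/p15.png

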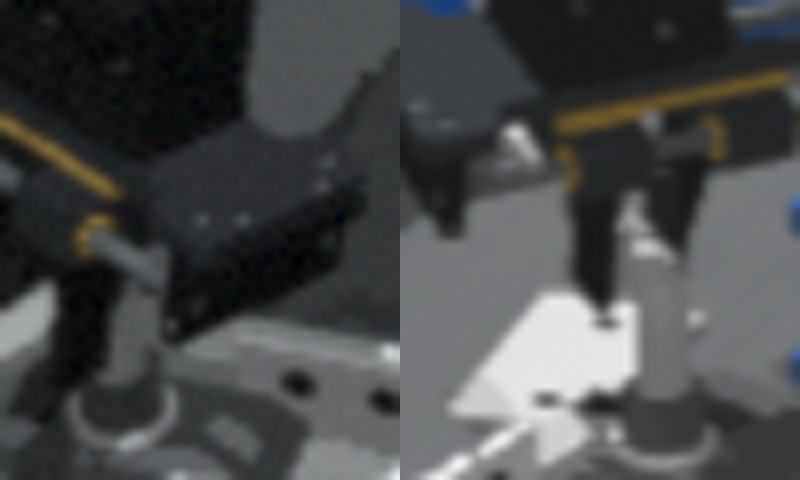

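View pics/w9.png

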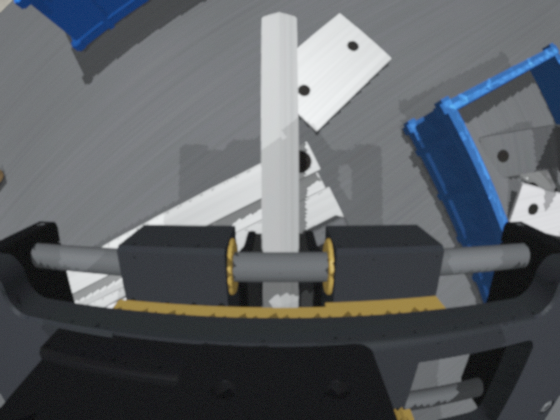

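>>> drive_tool(
  plan=[
    [[0, 0, 0.002, 0, 0, 0, 1], [0, 0, 0.002, 0, 0, 0, 1], [0.0, 0.0, 0, 0, 0, 0, 1]],
  ],
)

```text
t: 19.9
tcp_pos: [564.8, -140.5, 125.9]
ee_rot: [-2.115, 0.674, 1.65]
ft_force: [-5.7, 2.6, -6.7]
finger_gap: 16.3
```

```bash
python3 -c "
from kin import *
tq()"
```

```text
t 19.9 tcp [ 564.8 -140.5  125.9] F [-5.7  2.6 -6.7] M [ 1.11  2.07 -0.  ] gap 16.3 yaw -125.4 T -0.03
```

>>> drive_tool(
  plan=[
    [[-0.001, 0.0008, 0.003, 0, 0, 0, 1], [0, 0, 0.003, 0, 0, 0, 1], [0.0, 0.0, 0.003, 0, 0, 0, 1], [0, 0, 0, 0, 0, 0, 1]],
  ],
)

```text
t: 20.23
tcp_pos: [568.5, -140.8, 137.8]
ee_rot: [-2.124, 0.672, 1.637]
ft_force: [1.3, -0.2, -3.7]
finger_gap: 16.4
```

```bash
python3 -c "
from kin import *
tq()
b=camera('side');a=camera('scene');pair(a,b,(225,205,275,265),(245,135,295,195),'p16.png',8)"
```

```text
t 20.23 tcp [ 568.5 -140.8  137.8] F [ 1.3 -0.2 -3.7] M [ 0.48  0.48 -0.  ] gap 16.4 yaw -125.3 T 0.02
```

View pics/p16.png

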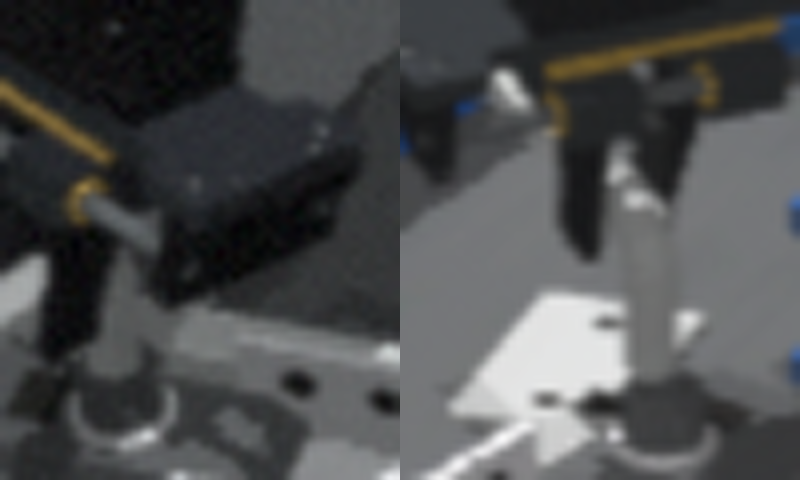

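>>> drive_tool(
  plan=[
    [[0, 0, 0.006, 0, 0, 0, 1], [0, 0, 0.015, 0, 0, 0, 1], [0, 0, 0.025, 0, 0, 0, 1], [0, 0, 0.025, 0, 0, 0, 1], [0, 0, 0.01, 0, 0, 0, 1], [0, 0, 0, 0, 0, 0, 1]],
  ],
)

```text
t: 20.83
tcp_pos: [567.1, -140.6, 218.7]
ee_rot: [-2.123, 0.672, 1.639]
ft_force: [0.1, -0.5, -3.6]
finger_gap: 16.5
```

```bash
python3 -c "
from kin import *
tq()
b=camera('side');a=camera('scene');save(a,'s17.png',(190,160,340,300),5);save(b,'d17.png',(220,90,340,200),6)"
```

```text
t 20.83 tcp [ 567.1 -140.6  218.7] F [ 0.1 -0.5 -3.6] M [ 0.42  0.49 -0.  ] gap 16.5 yaw -125.3 T -0.01
```

View pics/s17.png

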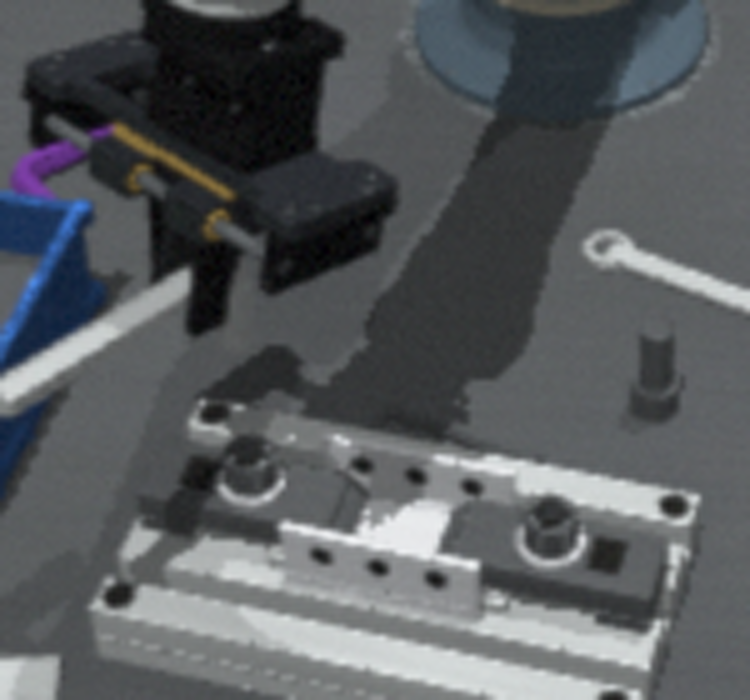

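View pics/d17.png

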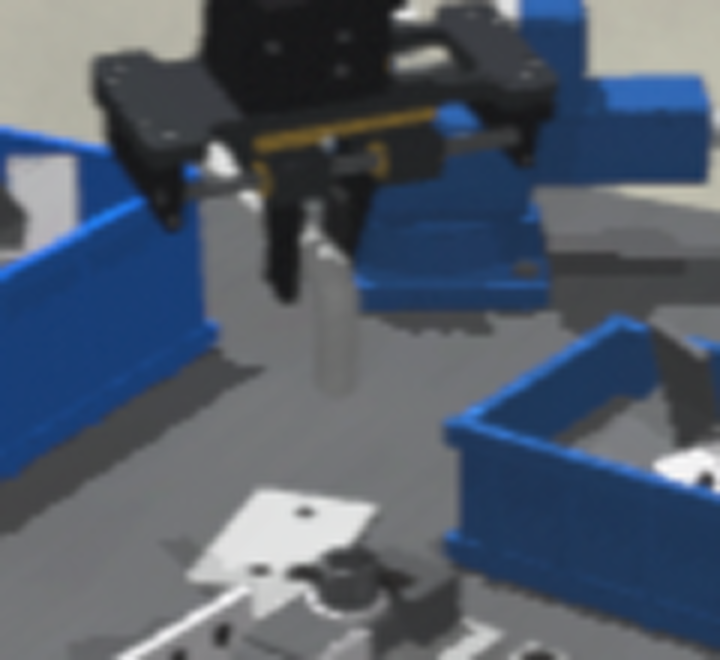

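Run:
```python
from kin import *
s=sense();M=R.from_rotvec(s['ee_rot']).as_matrix();p=fit();q=np.array(s['joint_positions'])
print(rel(s),np.round(q,2))
b=np.degrees(np.arctan2(M[1,1],M[0,1]));key=b+90;print('key yaw',key)
for ky in (0,-20,180,90,-90):
  for roll in (30,-30):
    u=np.array([np.cos(np.radians(ky)),np.sin(np.radians(ky)),0])
    Rt=R.from_rotvec(np.radians(roll)*u).as_matrix()@R.from_euler('z',ky-key,degrees=True).as_matrix()@M
    g=np.array([400,365,60])if abs(ky)<30 else np.array([440,360,60]);X=g+19*Rt[:,0]
    best=None
    for q5 in (q[4],.8,-.5):
      for q7 in (q[6],-1.5,1.5):
        qq=q.copy();qq[4]=q5;qq[6]=q7;qq[0]=-.7;r=ik(X,Rt,qq,p)
        if best is None or r.cost<best.cost:best=r
    B,MM=basis(best.x);print(ky,roll,'tool',np.round(Rt[:,0],2),np.round(best.x,2),'perr',np.round(np.linalg.norm(B@p-X),1),'rerr',round(np.degrees(R.from_matrix(MM.T@Rt).magnitude()),1))
```

```text
(array([ 564.3, -140. ,  214.6]), [[0.2, -0.578, -0.791], [-0.141, -0.816, 0.561], [-0.97, -0.001, -0.245]]) [-0.13  0.22  0.28  1.95  0.08  0.76 -2.1 ]
key yaw -35.32611105133279
0 30 tool [ 0.24  0.49 -0.84] [ 0.05  0.61 -0.92  2.32  2.07  0.26  1.98] perr 0.0 rerr 0.0
0 -30 tool [ 0.24 -0.48 -0.84] [-1.47  0.7   0.56  1.9   0.19  0.92 -2.61] perr 0.0 rerr 0.0
-20 30 tool [ 0.4   0.37 -0.84] [-0.31  0.48 -0.63  2.36  2.17  0.37  1.38] perr 0.0 rerr 0.0
-20 -30 tool [ 0.06 -0.54 -0.84] [-1.51  0.82  0.75  1.8  -0.12  1.09 -2.61] perr 0.0 rerr 0.0
180 30 tool [-0.24 -0.49 -0.84] [-1.05  0.79  0.34  1.6  -0.05  1.33  0.78] perr 0.0 rerr 0.0
180 -30 tool [-0.24  0.48 -0.84] [-0.49  0.58  0.02  1.99 -0.89  0.79  1.88] perr 0.0 rerr 0.0
90 30 tool [-0.49  0.24 -0.84] [-0.41  0.69 -0.16  1.75 -0.44  1.07 -0.33] perr 0.0 rerr 0.0
90 -30 tool [ 0.48  0.24 -0.84] [-0.5   0.47 -0.44  2.3   1.91  0.42 -2.61] perr 0.0 rerr 0.0
-90 30 tool [ 0.49 -0.24 -0.84] [-1.11  0.55  0.07  2.07  0.9   0.71  1.27] perr 0.0 rerr 0.0
-90 -30 tool [-0.48 -0.24 -0.84] [-0.59  0.79 -0.17  1.55 -0.03  1.37  2.48] perr 0.0 rerr 0.0
```

Run:
```python
from kin import *
s=sense();M=R.from_rotvec(s['ee_rot']).as_matrix();p=fit();q=np.array(s['joint_positions'])
u=np.array([-1,0,0.]);key=-35.3;N=34
Rf=R.from_rotvec(np.radians(20)*u).as_matrix()@R.from_euler('z',180-key,degrees=True).as_matrix()@M
X0=s['tcp_pos'];g=np.array([476,390,0]);Xf=g+19*Rf[:,0];Xf[2]=200;print('Xf',Xf,Xf-X0)
qp=q
for k in range(1,N+1):
    f=k/N;Rk=R.from_euler('z',(180-key)*f,degrees=True).as_matrix()@M
    X=X0+(Xf-X0)*f; r=ik(X,Rk,q,p);d=(r.x-q);q=r.x
    if k%3==0:print(k,np.round(q,2),np.round(np.abs(d*12).max(),2),round(r.cost,3))
r=ik(Xf,Rf,q,p);print(np.round(r.x,2),r.cost);Xf[2]=60-19*.9;r=ik(Xf,Rf,r.x,p);print(np.round(r.x,2),r.cost)
C=cams();
for px in ((428,220),(480,208),(490,203)): print('hammer',onz(C['scene'],px,20))
```

```text
Xf [471.34964191 383.68986454 200.        ] [-92.94151465 523.65506443 -14.62602199]
3 [-0.1   0.18  0.19  2.    0.02  0.72 -1.79] 1.28 0.0
6 [-0.07  0.16  0.1   2.02 -0.05  0.71 -1.46] 1.35 0.0
9 [-0.05  0.15  0.02  2.03 -0.13  0.73 -1.13] 1.32 0.0
12 [-0.03  0.17 -0.05  2.02 -0.2   0.76 -0.81] 1.21 0.0
15 [-0.02  0.19 -0.13  1.99 -0.23  0.82 -0.53] 1.08 0.0
18 [-0.03  0.23 -0.21  1.95 -0.23  0.88 -0.28] 0.95 0.0
21 [-0.05  0.27 -0.28  1.9  -0.21  0.94 -0.07] 0.84 0.0
24 [-0.09  0.33 -0.35  1.83 -0.16  1.02  0.13] 0.76 0.0
27 [-0.13  0.39 -0.42  1.76 -0.09  1.09  0.31] 0.71 0.0
30 [-0.19  0.46 -0.49  1.68 -0.01  1.17  0.48] 0.69 0.0
33 [-0.27  0.53 -0.55  1.59  0.08  1.25  0.66] 0.71 0.0
[-0.5   0.65 -0.46  1.41  0.27  1.58  0.53] 4.7756324462676624e-05
[-0.52  0.81 -0.43  1.51  0.33  1.33  0.48] 2.1070932409763175e-05
hammer [278.51963307 420.44516064  20.        ]
hammer [203.37385558 590.99917558  20.        ]
hammer [174.6799187 627.5180223  20.       ]
```

>>> drive_tool(
  plan=[
    [[-0.0027, 0.0154, 0.001, 0, 0, 0.1105, 1], [-0.0027, 0.0154, 0.001, 0, 0, 0.1105, 1], [-0.0027, 0.0154, 0.001, 0, 0, 0.1105, 1], [-0.0027, 0.0154, 0.001, 0, 0, 0.1105, 1], [-0.0027, 0.0154, 0.001, 0, 0, 0.1105, 1], [-0.0027, 0.0154, 0.001, 0, 0, 0.1105, 1], [-0.0027, 0.0154, 0.001, 0, 0, 0.1105, 1], [-0.0027, 0.0154, 0.001, 0, 0, 0.1105, 1]],
  ],
)

```text
t: 21.6
tcp_pos: [541.3, -16.4, 220.7]
ee_rot: [2.33, 0.321, -1.822]
ft_force: [1.0, 0.4, -5.0]
finger_gap: 16.1
```

```bash
python3 -c "
from kin import *
tq()
w=camera('wrist');save(w,'w10.png');import pickle;pickle.dump(w,open('w10.pkl','wb'));print(proj(w,[538.5,-122.5,94],True))"
```

```text
t 21.6 tcp [541.3 -16.4 220.7] F [ 1.   0.4 -5. ] M [-0.23  0.61  0.02] gap 16.1 yaw -74.4 T -0.09
[384.91433876 260.24909099]
```

View pics/w10.png

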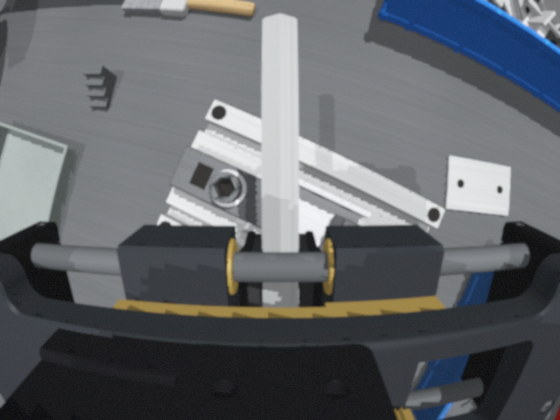

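>>> drive_tool(
  plan=[
    [[-0.006, -0.035, 0, 0, 0, 0, 1], [-0.006, -0.035, 0, 0, 0, 0, 1], [-0.006, -0.035, 0, 0, 0, 0, 1], [-0.006, -0.035, 0, 0, 0, 0, 1], [-0.004, -0.028, 0, 0, 0, 0, 1], [0, 0, 0, 0, 0, 0, 1], [0, 0, 0, 0, 0, 0, 1]],
  ],
)

```text
t: 22.23
tcp_pos: [513.5, -187.5, 221.2]
ee_rot: [2.337, 0.309, -1.826]
ft_force: [-0.3, 1.1, -3.9]
finger_gap: 16.3
```

```bash
python3 -c "
from kin import *
tq()
w=camera('wrist');save(w,'w11.png',(180,140,280,220),7);import pickle;pickle.dump(w,open('w11.pkl','wb'));print(proj(w,[538.5,-122.5,94],True))"
```

```text
t 22.23 tcp [ 513.5 -187.5  221.2] F [-0.3  1.1 -3.9] M [-0.06  0.64  0.02] gap 16.3 yaw -75.0 T -0.02
[219.52222468 184.91394438]
```

View pics/w11.png

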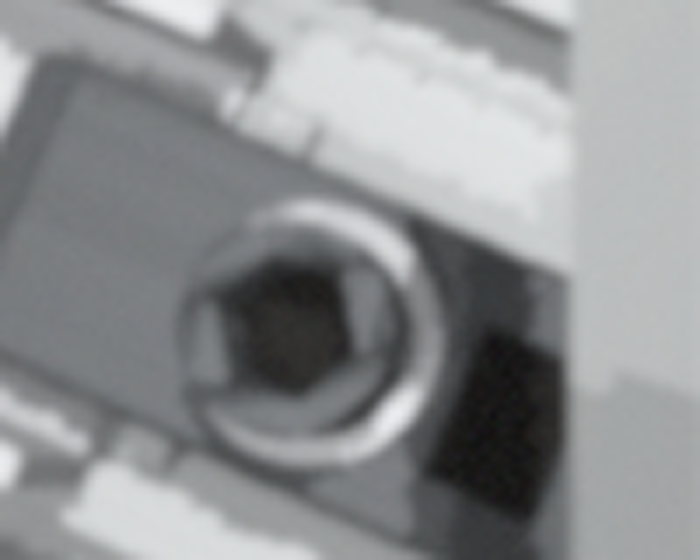

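Run:
```python
from h import *; import pickle
w=pickle.load(open('w11.pkl','rb'))
def d(p,q,z):
    a=onz(w,un(*p,(180,140),7),z,True);b=onz(w,un(*q,(180,140),7),z,True);v=b-a;return round(np.degrees(np.arctan2(v[1],v[0]))%60,1),np.round(a[:2],1)
print(d((197,300),(200,385),94),d((224,300),(232,380),79),d((343,265),(352,350),79))
im=w['image'][165:205,203:243,::-1];g=cv2.resize(im,None,fx=15,fy=15,interpolation=cv2.INTER_CUBIC)
g=cv2.convertScaleAbs(g,alpha=1.6,beta=-30);cv2.imwrite('pics/hx.png',g)
# predicted hexagons overlay at angles
```

```text
(np.float64(17.5), array([ 537.9, -110.9])) (np.float64(21.2), array([ 539. , -111.1])) (np.float64(21.5), array([ 548. , -126.3]))
```

View pics/hx.png

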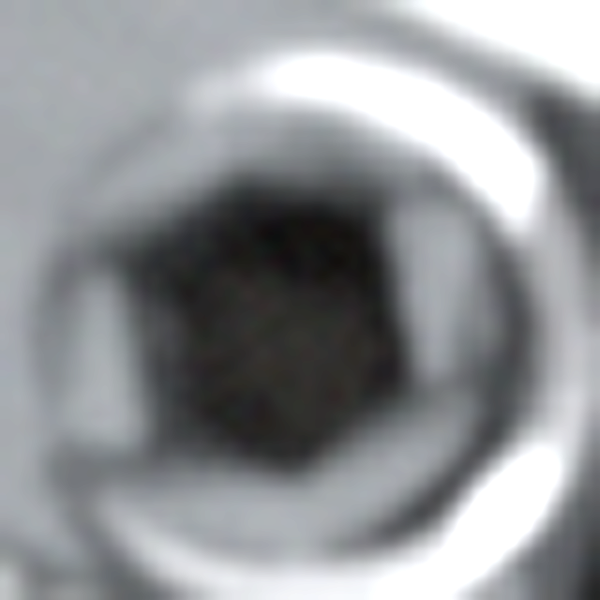

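>>> drive_tool(
  plan=[
    [[-0.0016, 0.022, 0, 0, 0, 0.1108, 1], [-0.0016, 0.022, 0, 0, 0, 0.1108, 1], [-0.0016, 0.022, 0, 0, 0, 0.1108, 1], [-0.0016, 0.022, 0, 0, 0, 0.1108, 1], [-0.0016, 0.022, 0, 0, 0, 0.1108, 1], [-0.0016, 0.022, 0, 0, 0, 0.1108, 1], [-0.0016, 0.022, 0, 0, 0, 0.1108, 1], [-0.0016, 0.022, 0, 0, 0, 0.1108, 1], [-0.0016, 0.022, 0, 0, 0, 0.1108, 1], [-0.0016, 0.022, 0, 0, 0, 0.1108, 1], [-0.0016, 0.022, 0, 0, 0, 0.1108, 1], [-0.0016, 0.022, 0, 0, 0, 0.1108, 1], [-0.0016, 0.022, 0, 0, 0, 0.1108, 1]],
  ],
)

```text
t: 23.37
tcp_pos: [493.6, 103.3, 222.4]
ee_rot: [1.267, 1.467, -0.988]
ft_force: [-0.1, 0.1, -4.6]
finger_gap: 16.3
```

>>> drive_tool(
  plan=[
    [[-0.0016, 0.022, 0, 0, 0, 0.1108, 1], [-0.0016, 0.022, 0, 0, 0, 0.1108, 1], [-0.0016, 0.022, 0, 0, 0, 0.1108, 1], [-0.0016, 0.022, 0, 0, 0, 0.1108, 1], [-0.0016, 0.022, 0, 0, 0, 0.1108, 1], [-0.0016, 0.022, 0, 0, 0, 0.1108, 1], [-0.0016, 0.022, 0, 0, 0, 0.1108, 1], [-0.0016, 0.022, 0, 0, 0, 0.1108, 1], [-0.0016, 0.022, 0, 0, 0, 0.1108, 1], [-0.0016, 0.022, 0, 0, 0, 0.1108, 1], [-0.0016, 0.022, 0, 0, 0, 0.1108, 1], [-0.0016, 0.022, 0, 0, 0, 0.1108, 1], [-0.0016, 0.022, 0, 0, 0, 0.1108, 1], [0, 0, 0, -0.116, 0, 0, 1], [0, 0, 0, -0.116, 0, 0, 1], [0, 0, 0, -0.116, 0, 0, 1], [0, 0, 0, 0, 0, 0, 1]],
  ],
)

```text
t: 24.78
tcp_pos: [469.5, 393.7, 219.7]
ee_rot: [-0.261, 1.802, -0.305]
ft_force: [-1.7, 0.6, -4.8]
finger_gap: 16.3
```

```bash
python3 -c "
from kin import *
s=tq();print(rel(s),np.round(s['joint_positions'],2));M=R.from_rotvec(s['ee_rot']).as_matrix();print('grasp',s['tcp_pos']-19*M[:,0])
b=camera('side');a=camera('scene');save(a,'s20.png',(330,130,490,310),4);save(b,'d20.png',(60,170,360,400),2.6)
import pickle;pickle.dump((a,b),open('l20.pkl','wb'))"
```

```text
t 24.78 tcp [469.5 393.7 219.7] F [-1.7  0.6 -4.8] M [ 1.07 -0.59 -0.14] gap 16.3 yaw 91.0 T 0.7
(array([469.5, 393.7, 219.7]), [[-0.246, -0.017, 0.969], [-0.335, 0.94, -0.069], [-0.91, -0.341, -0.237]]) [-0.54  0.64 -0.42  1.37  0.24  1.62  0.56]
grasp [474.15614027 400.06789784 237.01841795]
```

View pics/s20.png

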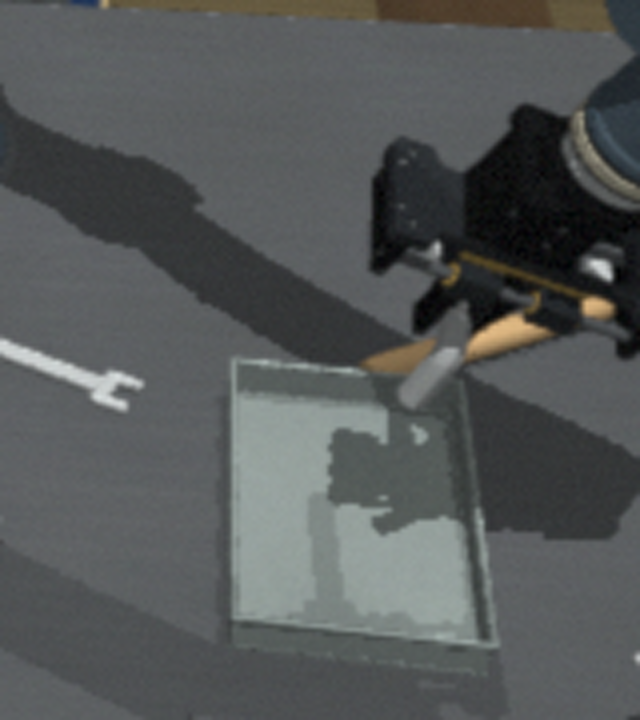

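View pics/d20.png

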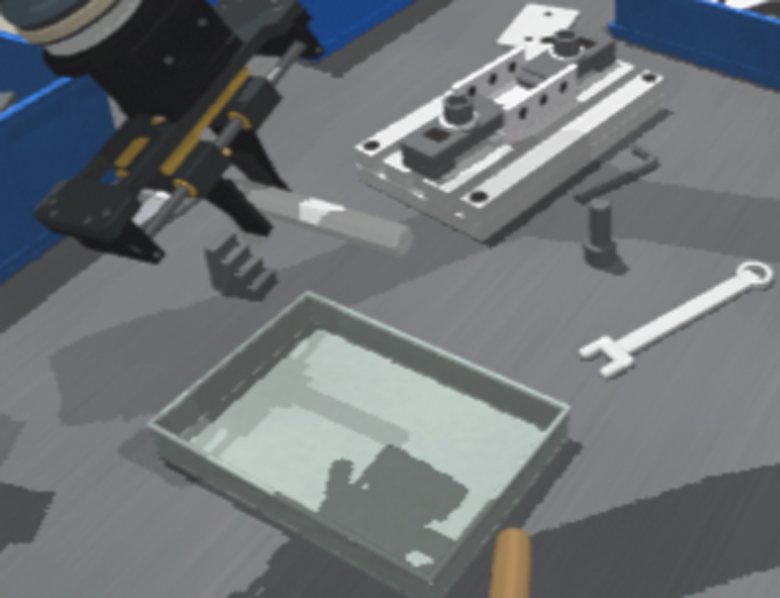

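Run:
```python
from h import *
C=cams()
print(tri([ray(C['scene'],(330+411/4,130+393/4)),ray(C['side'],(60+400/2.6,170+238/2.6))]))
s=sense();M=R.from_rotvec(s['ee_rot']).as_matrix();g=s['tcp_pos']-19*M[:,0];print(g)
```

```text
(array([437.04580338, 360.40791014, 162.31503042]), [np.float64(39.92266771154504), np.float64(39.922667711545124)])
[476.68534954 395.68349676 238.74359999]
```

Run:
```python
from kin import *
C=cams()
o,d=ray(C['side'],(60+400/2.6,170+238/2.6))
for x in (340,345,350,355,360):
    t=(x-o[0])/d[0];print('long',np.round(o+d*t,1))
o,d=ray(C['scene'],(330+409/4,130+398/4))
for z in (170,180,190,200): t=(z-o[2])/d[2];print('short',np.round(o+d*t,1))
```

```text
long [340.  418.7 265.5]
long [345.  412.8 259.6]
long [350.  407.  253.7]
long [355.  401.1 247.8]
long [360.  395.2 241.9]
short [486.3 383.4 170. ]
short [497.4 380.4 180. ]
short [508.4 377.3 190. ]
short [519.4 374.3 200. ]
```

>>> drive_tool(
  plan=[
    [[0, -0.001, -0.02, 0, 0, 0, 1], [0, -0.001, -0.025, 0, 0, 0, 1], [0, -0.001, -0.025, 0, 0, 0, 1], [0, -0.001, -0.025, 0, 0, 0, 1], [0, -0.001, -0.025, 0, 0, 0, 1], [0, -0.001, -0.02, 0, 0, 0, 1], [0, -0.001, -0.015, 0, 0, 0, 1], [0, -0.001, -0.01, 0, 0, 0, 1], [0, 0, 0, 0, 0, 0, 1]],
  ],
)

```text
t: 25.63
tcp_pos: [473.6, 377.1, 56.6]
ee_rot: [-0.253, 1.801, -0.315]
ft_force: [-1.0, -0.1, -5.0]
finger_gap: 16.2
```

```bash
python3 -c "
from kin import *
s=tq()
b=camera('side');a=camera('scene');save(a,'s21.png',(370,180,490,310),5);save(b,'d21.png',(60,170,360,400),2.6)"
```

```text
t 25.63 tcp [473.6 377.1  56.6] F [-1.  -0.1 -5. ] M [ 0.77 -0.74 -0.01] gap 16.2 yaw 90.3 T 0.49
```

View pics/s21.png

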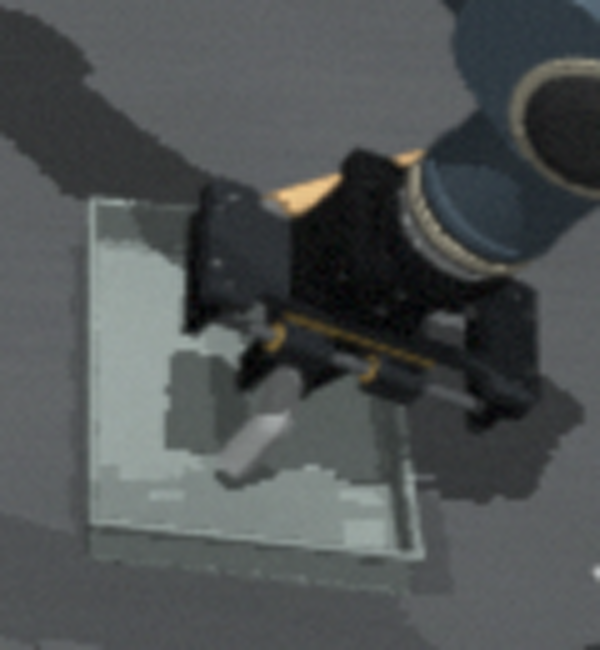

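View pics/d21.png

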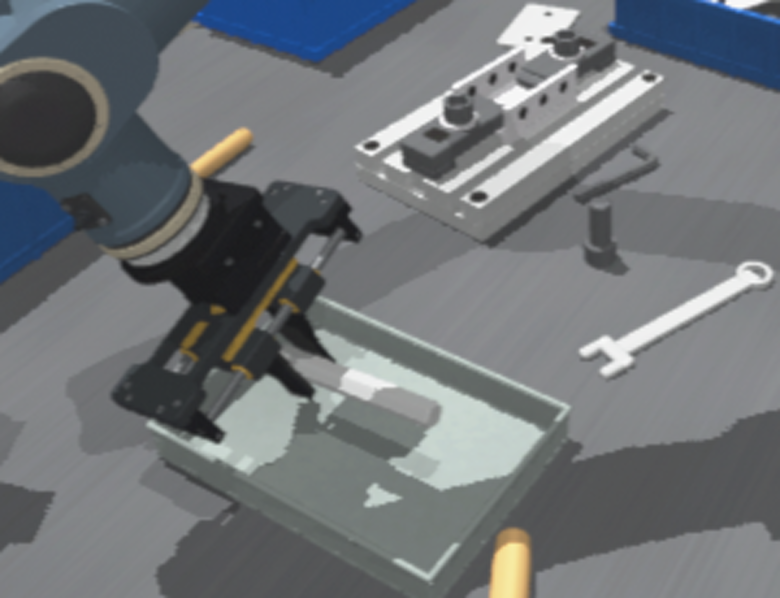

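>>> drive_tool(
  plan=[
    [[0, 0, -0.004, 0, 0, 0, 1], [0, 0, -0.004, 0, 0, 0, 1], [0, 0, -0.003, 0, 0, 0, 1], [0, 0, 0, 0, 0, 0, 1]],
  ],
)

```text
t: 26.07
tcp_pos: [473.4, 379.0, 46.8]
ee_rot: [-0.253, 1.799, -0.312]
ft_force: [-0.3, -0.6, -3.8]
finger_gap: 16.3
```

```bash
python3 -c "
from kin import *
s=tq()"
```

```text
t 26.07 tcp [473.4 379.   46.8] F [-0.3 -0.6 -3.8] M [ 0.75 -0.73 -0.  ] gap 16.3 yaw 90.4 T 0.21
```

>>> drive_tool(
  plan=[
    [[0.0015, 0, -0.001, 0, -0.1, 0, 1], [0.0015, 0, -0.001, 0, -0.1, 0, 1], [0.0015, 0, -0.001, 0, -0.1, 0, 1], [0, 0, -0.004, 0, 0, 0, 1], [0, 0, -0.003, 0, 0, 0, 1], [0, 0, 0, 0, 0, 0, 1]],
  ],
)

```text
t: 26.57
tcp_pos: [478.6, 378.6, 36.5]
ee_rot: [-0.195, 1.505, -0.333]
ft_force: [0.0, -0.8, -3.5]
finger_gap: 16.4
```

```bash
python3 -c "
from kin import *
s=tq();print(rel(s))
b=camera('side');a=camera('scene');save(b,'d22.png',(90,240,290,400),3.9);save(a,'s22.png',(370,180,490,310),5)"
```

```text
t 26.57 tcp [478.6 378.6  36.5] F [ 0.  -0.8 -3.5] M [ 0.77 -0.2   0.05] gap 16.4 yaw 84.2 T 0.09
(array([478.6, 378.6,  36.5]), [[0.033, 0.095, 0.995], [-0.334, 0.939, -0.078], [-0.942, -0.33, 0.062]])
```

View pics/d22.png

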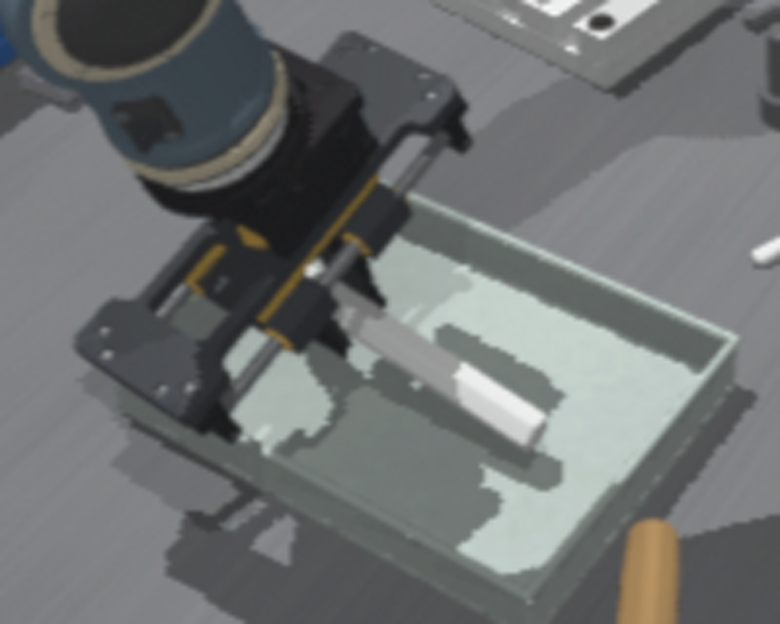

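View pics/s22.png

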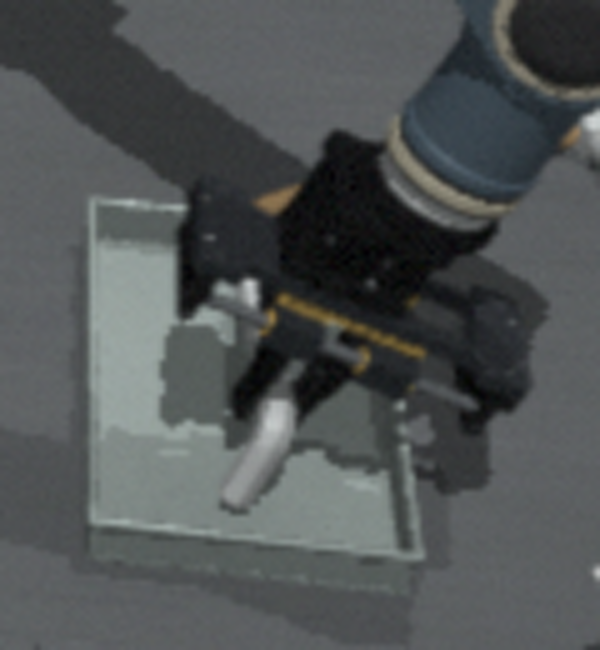

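>>> drive_tool(
  plan=[
    [[0, 0, -0.003, 0, 0, 0, 1], [0, 0, -0.002, 0, 0, 0, 1], [0, 0, 0, 0, 0, 0, 1]],
  ],
)

```text
t: 26.92
tcp_pos: [479.0, 378.7, 31.9]
ee_rot: [-0.194, 1.503, -0.333]
ft_force: [1.4, -1.0, -2.7]
finger_gap: 16.7
```

```bash
python3 -c "
from kin import *
s=tq()"
```

```text
t 26.92 tcp [479.  378.7  31.9] F [ 1.4 -1.  -2.7] M [ 0.58 -0.41  0.07] gap 16.7 yaw 84.2 T -0.57
```

>>> drive_tool(
  plan=[
    [[0, 0, 0, 0, 0, 0, 0.2], [0, 0, 0, 0, 0, 0, 0.2], [0, 0, 0, 0, 0, 0, 0.2], [0, 0, 0, 0, 0, 0, 0.2], [0, 0, 0, 0, 0, 0, 0.2], [0, 0, 0, 0, 0, 0, 0.2]],
  ],
)

```text
t: 27.42
tcp_pos: [478.2, 379.3, 32.4]
ee_rot: [-0.194, 1.503, -0.331]
ft_force: [1.1, 0.5, -0.3]
finger_gap: 34.2
```

```bash
python3 -c "
from kin import *
s=tq()
b=camera('side');a=camera('scene');save(b,'d23.png',(90,240,290,400),3.9);save(a,'s23.png',(370,180,490,310),5)"
```

```text
t 27.42 tcp [478.2 379.3  32.4] F [ 1.1  0.5 -0.3] M [ 0.57 -0.15 -0.  ] gap 34.2 yaw 84.3 T -0.58
```

View pics/d23.png

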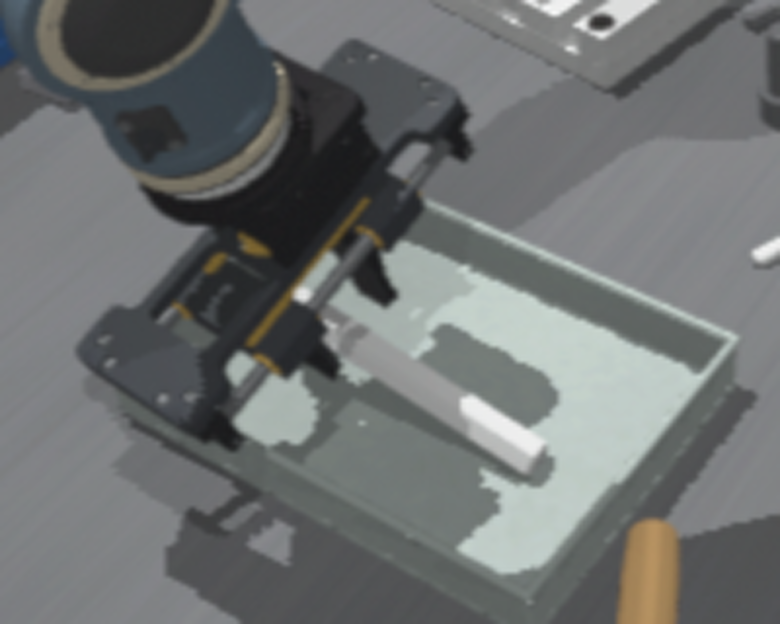

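View pics/s23.png

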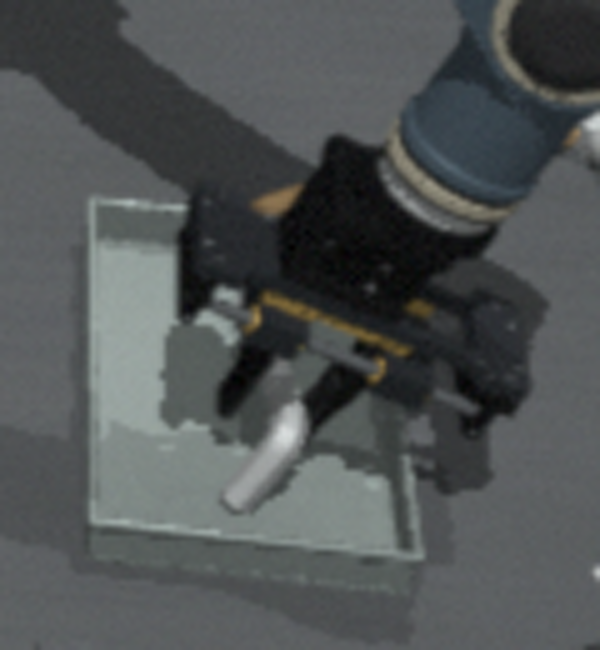

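>>> drive_tool(
  plan=[
    [[0, 0.0025, 0.007, 0, 0, 0, 0.2], [0, 0.0025, 0.007, 0, 0, 0, 0.2], [0, 0.0025, 0.007, 0, 0, 0, 0.2], [0, 0.0025, 0.007, 0, 0, 0, 0.2], [0, 0.0025, 0.007, 0, 0, 0, 0.2], [0, 0.004, 0.012, 0, 0, 0, 0.2], [0, 0.004, 0.02, 0, 0, 0, 0.2], [0, 0.004, 0.03, 0, 0, 0, 0.2], [0, 0, 0.03, 0, 0, 0, 0.2], [0, 0, 0.03, 0, 0, 0, 0.2], [0, 0, 0.02, 0, 0, 0, 0.2]],
  ],
)

```text
t: 28.43
tcp_pos: [478.4, 404.7, 213.4]
ee_rot: [-0.192, 1.501, -0.329]
ft_force: [1.5, -0.6, -0.0]
finger_gap: 34.7
```

```bash
python3 -c "
from kin import *
s=tq()
b=camera('side');a=camera('scene');save(b,'d24.png',(90,240,290,400),3.9);save(a,'s24.png',(370,180,490,310),5)"
```

```text
t 28.43 tcp [478.4 404.7 213.4] F [ 1.5 -0.6 -0. ] M [ 0.52 -0.07  0.04] gap 34.7 yaw 84.2 T -0.71
```

View pics/d24.png

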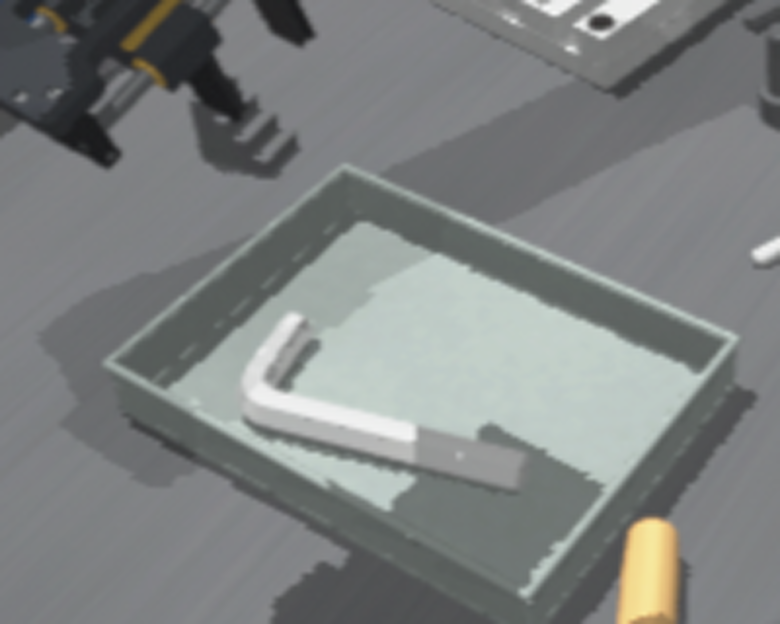

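View pics/s24.png

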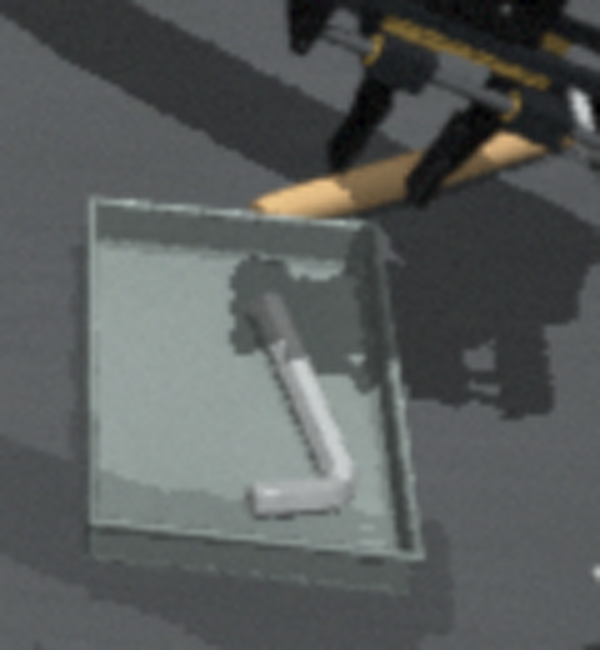

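Run:
```python
from h import *; import pickle
w=pickle.load(open('w11.pkl','rb'));k=12;bx=(203,165,243,205);outs=[]
c0=onz(w,un(298,335,(180,140),7),86,True);print(c0)
for th in (20,25,32):
    im=cv2.resize(w['image'][bx[1]:bx[3],bx[0]:bx[2],::-1],None,fx=k,fy=k,interpolation=cv2.INTER_CUBIC);im=cv2.convertScaleAbs(im,alpha=1.6,beta=-30)
    for z,rr,col in ((79,10.05,(0,0,255)),(92.7,10.05,(0,255,0))):
        P=[[c0[0]+rr*np.cos(np.radians(th+60*i)),c0[1]+rr*np.sin(np.radians(th+60*i)),z] for i in range(6)]
        q=np.array([un2 for un2 in [((proj(w,x,True)-[bx[0],bx[1]]+.5)*k-.5) for x in P]]).round().astype(int);cv2.polylines(im,[q],True,col,1)
    outs.append(im[:,:])
cv2.imwrite('pics/hx2.png',cv2.resize(np.hstack(outs),(798,266)))
cv2.imwrite('pics/hx3.png',np.hstack([cv2.resize(o,(400,400)) for o in (outs[0],outs[2])]))
```

```text
[ 536.90383226 -124.04385849   86.        ]
```

View pics/hx3.png

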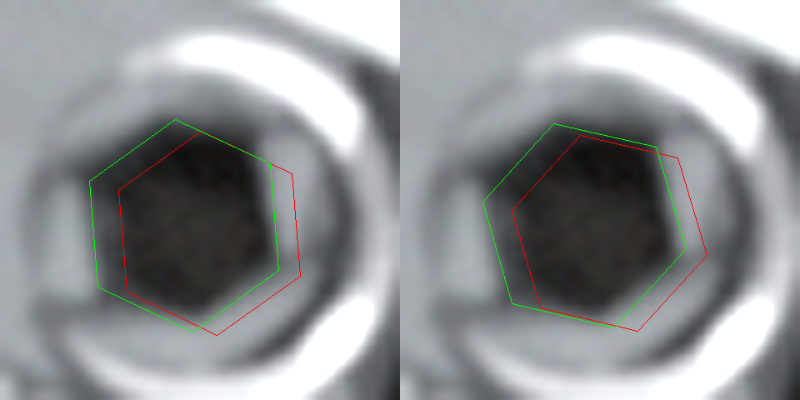

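Run:
```python
from h import *
C=cams();a=camera('scene');b=camera('side');save(a,'sf.png');A0=C['scene']['image']
d=cv2.absdiff(a['image'],A0).max(2)
for n,B in (('gusset',(155,288,205,318)),('spare',(310,222,330,246)),('step',(372,302,396,330))): print(n,(d[B[1]:B[3],B[0]:B[2]]>40).sum())
f=lambda x,y:un(x,y,(370,180),5)
for n,p in (('long',(262,305)),('corner',(335,480)),('short',(252,500))): print(n,np.round(onz(a,f(*p),12),1))
```

```text
gusset 0
spare 0
step 0
long [364.9 395.3  12. ]
corner [501.5 422.2  12. ]
short [521.1 375.1  12. ]
```

View pics/sf.png

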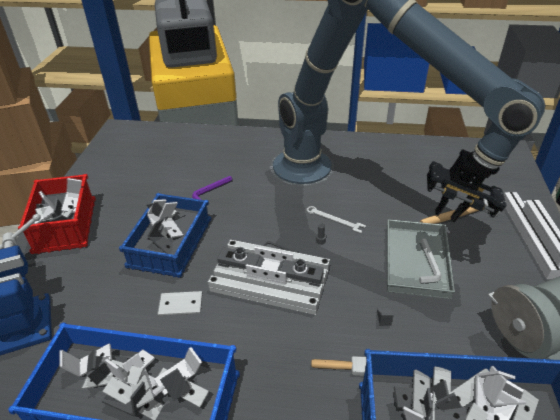

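```bash
python3 -c "
from cell import workorder
print(workorder.sign_off())"
```

```text
the job is handed in; nothing more can be done
None
```

I handed the job in at about 28.5 s with the screw tightened to its stop, as far as torque and pictures show, and the key lying flat in the tray. No verdict came back.

**What was done**
- **Turn over:** I pulled the key from the screw, turned it over and seated its short end on the socket floor. Contact force rose there, and the arm's centre line sat at the expected height.
- **Tightening:** I pulled it clockwise with the hand about 74 mm from the long end. Torque held steady at about 1.3 N m (estimated from the wrist forces), then rose past 2 N m at the stop.
- **Taking off:** I took the key out by the knee and laid it in the tray.

**What did not go cleanly**
- **Slip past the stop:** I pulled too far. The key slipped over one flat (60°) in the socket, so I loaded it again at the next flat, to about 1.7 N m.
- **Key stuck on removal:** It stuck twice when lifted, at about 18 N and then 32 N downward. Regripping near the knee, tilting it slightly and turning it back about 12° freed it.

**Last checks**
- **Screw:** Its socket measures about 20° (±3°), against about 25° expected at the stop. That fits about 68° of turn against a stop at 63°. The hexagon alone cannot tell 68° from 8°; the torque record rules out 8°.
- **Key:** It lies well inside the tray walls, with the long arm flat on the floor.
- **Bystanders:** The plate, spare screw and packing block show no pixel change. The small key looked unmoved in the side view, but I judged that only by eye.
- **Gripper:** It was clear of everything.

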